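Swap the tall bottle for the pot and bar the dye rack

TASK

The tall bottle in the dye rack keeps the rack's hinged steel bar from closing. Lift the bottle out and set it down, upright and not dropped, on the middle of the grey tile; set the loose short pot into the emptied well in its place, again lowered and not dropped, and then swing the bar down gently until its slotted end lies fully home over the staple. Leave the cup, bowl and brush where they are and the other two pots in their wells.

Things in the scene. Friction and masses are not known exactly. Their poses are not given: they have to be found in the camera images.
- rack: Pale wooden rack, fixed, 262 mm along its y, 66 mm along its x. Origin under the middle well on the table; z up. Three square wells, 52 mm inside, open above, centres at rack y = -57, 0 and +57 mm (x = 0); well floors 8 mm above the table, walls 5 to 6 mm thick, tops at 30 mm. Two wells hold short pots, the third (any of them) the tall bottle.
- hinge (a point): Point on the bar's hinge axis at rack (0, +122, +95 mm), in the forked post at the rack's +y end (31 mm along x, 20 mm along y, 106 mm high). The hinge axis is level and lies along the rack's x.
- bar (a joint): Angle of the steel bar (rad). 0: closed, level over the wells towards the rack's -y, its end slot over the staple. Grows as it opens upward: 1.57 is upright, more leans outwards over the +y end; limit 2.15. It starts raised, leaning outwards. The hinge is stiff (0.28 N m of friction): the bar stays where it is left, and it stops dead at 0.
- bar_end (a point): Tip of the bar, in the middle of its thickness. The bar is 241 mm long from the hinge axis to here, 10 mm thick and 16 mm wide (24 mm over the slotted last 40 mm). Closed, its underside is 90 mm and its top 100 mm above the table, 7 mm over the lids of the seated pots.
- staple (a point): Middle of the top wire of the steel staple, 108 mm above the table, at rack (0, -103 mm). It stands on an end block (30 mm along x, 20 mm along y, top 88 mm high) and comes up through the closed bar's slot.
- bottle_mid (a point): The tall bottle in one of the wells: white glazed cylinder 46 mm in diameter up to 92 mm, then a narrow neck and grey cap, 134 mm high in all, about 0.26 kg. The point is on its axis 67 mm above its underside; z is its axis.
- pot_c_mid (a point): The loose short pot standing on the table: white glazed cylinder 46 mm in diameter with a flat grey lid, 75 mm high in all, about 0.22 kg. The point is its centre, 37.5 mm above its underside; z is its axis.
- pot_a_mid (a point): One of the two short pots in the rack, the same as the loose one; centre, 37.5 mm above its underside. Stays in its well.
- pot_b_mid (a point): The other short pot in the rack, the same as the loose one; centre, 37.5 mm above its underside. Stays in its well.
- tile: Grey square tile, fixed, 110 by 110 mm and 8 mm thick, to set the bottle on. Origin at the middle of its underside.
- cup: Bystander: white handleless cup 72 mm in diameter, 78 mm high, standing. Origin at the middle of its underside.
- brush: Bystander: flat brush lying on the table along its own x, 170 mm long, up to about 40 mm wide and 20 mm high. Origin under its middle.
- bowl: Bystander: white bowl 110 mm in diameter, 45 mm high. Origin at the middle of its underside.
There are look-alikes about, which are no part of the job. What is shaped like the part that bears pot_a_mid but blue or turquoise is not meant.

How it is judged (in metres and radians):
On the way, in this order (a step that is already met when the one before it is completed fails the run):
1. the bottle is lowered, still held, to the tile (horizontal distance between bottle_mid and tile below 0.032 m and angle between bottle_mid's own z axis and vertical below 0.1 rad and height (world z) of bottle_mid below 0.09 m and contact force between the fingers and bottle above 0.5 N), for 0.05 s.
2. the bottle stands on the tile, let go (horizontal distance between bottle_mid and tile below 0.032 m and angle between bottle_mid's own z axis and vertical below 0.1 rad and height (world z) of bottle_mid below 0.079 m and contact force between the fingers and bottle below 0.1 N), for 0.2 s.
3. the loose pot is lowered, still held, into the emptied well (z of pot_c_mid in the frame of rack between 0.0415 and 0.0605 m and x of pot_c_mid in the frame of rack between -0.008 and 0.008 m and y of pot_c_mid in the frame of rack between -0.066 and 0.066 m and angle between pot_c_mid's own z axis and vertical below 0.12 rad and contact force between the fingers and pot_c above 0.5 N), for 0.05 s.
4. the pot stands in the well, let go, with the bar still open (z of pot_c_mid in the frame of rack between 0.0415 and 0.0495 m and x of pot_c_mid in the frame of rack between -0.008 and 0.008 m and y of pot_c_mid in the frame of rack between -0.066 and 0.066 m and angle between pot_c_mid's own z axis and vertical below 0.12 rad and contact force between the fingers and pot_c below 0.1 N and value of joint bar above 0.3 rad), for 0.1 s.
At the end, for the whole second after the job is handed in: The bottle stands upright and still on the tile, its axis within 32 mm of the tile's middle; all three short pots stand seated in the wells (within 4 mm of full depth); the bar is closed over the staple to within 0.04 rad (horizontal distance between bottle_mid and tile below 0.032 m and angle between bottle_mid's own z axis and vertical below 0.1 rad and height (world z) of bottle_mid below 0.079 m and z of pot_a_mid in the frame of rack between 0.0415 and 0.0495 m and x of pot_a_mid in the frame of rack between -0.008 and 0.008 m and y of pot_a_mid in the frame of rack between -0.066 and 0.066 m and angle between each of pot_a_mid, pot_b_mid, pot_c_mid's own z axis and vertical below 0.12 rad and z of pot_b_mid in the frame of rack between 0.0415 and 0.0495 m and x of pot_b_mid in the frame of rack between -0.008 and 0.008 m and y of pot_b_mid in the frame of rack between -0.066 and 0.066 m and z of pot_c_mid in the frame of rack between 0.0415 and 0.0495 m and x of pot_c_mid in the frame of rack between -0.008 and 0.008 m and y of pot_c_mid in the frame of rack between -0.066 and 0.066 m and value of joint bar below 0.04 rad and linear speed of each of bottle, pot_c below 0.02 m/s); the robot touches nothing.
It fails at once if the cup, brush or bowl is moved by more than 30 mm (distance of any of cup, brush, bowl from where it was at the start of the episode above 0.03 m).
It fails at once if the bottle is tipped over (angle between bottle_mid's own z axis and vertical above 0.6 rad).
It fails at once if the bar is slammed (faster than 3 rad/s) (velocity of joint bar below -3 rad/s).
It fails at once if one of the other pots is taken out of its well (z of any of pot_a_mid, pot_b_mid in the frame of rack above 0.075 m).
It also fails if it takes over 72 s, if anything falls off the work surface, if the arm or the gripper's body presses on something with over 40 N, if the wrist force passes 120 N, or if a joint passes its speed limit or range.

ROBOT

A 7-joint arm with a two-finger parallel gripper is mounted at the origin on the work surface. World frame = base frame: x ahead of the robot, y to its left, z up, the work surface at z = 0. Lengths are in mm, angles in rad, forces in N, time in s.
With the tool pointing down it reaches from about 425 to 925 mm from the base axis. Payload 6.8 kg.
Tool frame: the origin (TCP) lies at the very end of the fingers, on their centre line; the grasp point (between the pads) lies arm.pinch_z behind it (arm.pinch_z is the distance from the TCP to the grasp point, in mm); x points along the fingers, z is the direction in which the jaws open and shut, and the axes are right-handed (so a half turn about x gives the same grasp; the last joint's range is limited). The gripper opens to 88 mm and grips with 3 to 60 N. Pads are 20 mm wide; open, the fingers measure 115 mm over their backs; the gripper's body (75 mm by 178 mm) begins 61 mm behind the grasp point.
Start: joints at [-1.338, 0.477, 0.022, 1.555, -0.011, 1.109, -0.083], TCP at [225.61, 636.198, 222.664] pointing down, gripper open.
Joint ranges: [-2.96, 2.96], [-0.34, 2.1], [-1.41, 1.46], [0.24, 2.44], [-1.37, 4.51], [0.17, 1.92], [-2.96, 2.96]. Speed limits (rad/s): [2.39, 2.39, 3.14, 3.14, 3.14, 3.14, 3.14].

INTERFACE

Orientations are given as a unit quaternion [x, y, z, w].
In Python, from plant import arm gives the robot as it stands.
- The arm moves only by the tool send_rows, never from a script. Its argument "series" is one flat list of numbers, 7 for each row, row after row: the shift along the tool's x, y, z scaled (see below), then the turn, a rotation vector about the tool's x, y, z scaled (see below), then the closure, from -1 (fully open) to 1 (shut). A call has 1 to 10 rows; each row is the pose to reach, as a shift and turn from the pose commanded when the call began, along the tool's axes at that moment, turning the shorter way round; what a row does not reach only later rows make up. The controller multiplies each number of a shift by 80 mm and each number of a turn by pi rad. A row lasts 1/8 s, in which the tool goes at most 62.5 mm and 10.7 degrees, less where a joint would pass 70% of its speed; a pose out of reach is approached as far as the arm can. A call with a number of a shift or a turn outside -1 to 1 is refused whole. A call with a gripper value outside its range is refused whole. The fingers move at their own pace and stop on an object; "newtons" is the grip in N (left out, the last holds). Time passes only in rows, so rows that repeat a pose let the fingers close. It gives the time, the measured TCP pose, the force and the opening at its end, in the units of the state.
- arm.sense(): the state, without advancing time (a new reading comes with each control period).
- arm.snapshot(name): name is "side" or "top"; returns a dict with "color" (420x560x3 uint8, red, green, blue), "camera_matrix" (3x3 intrinsics, pixels), "extrinsics" (4x4, takes a point from world to camera coordinates). Camera axes: x right, y down, z forward; pixel columns grow to the right and rows downward; lengths in mm; the calibration is good to about 2 mm. A picture is of the moment at which its call begins. There is no depth.
- arm.job_done(): hands the job in, once; it reports no verdict.
The state is a dict: "t": time; "joint_positions": joint angles; "dq": joint speeds; "effort": joint torques, N m; "tool_pos": TCP position; "orientation": TCP orientation; "ft_force": force on the tool from outside, world axes, zero at the start; "moment": the same for the moment, N m; "opening": opening from 0.0 (shut) to 1.0 (fully open).
Only numpy, scipy, OpenCV 4.12 (cv2) and the standard library are available. Lean on these libraries where they do the work, as an engineer would, in place of code of your own. Each camera call takes 0.05 s, during which the arm holds its last target.

## Working session

There is one attempt and no reset: what is moved stays moved. The work goes in short steps, Python scripts to look and compute and a tool call to move; the robot and the scene stay as the last step left them, time stands still between calls to the robot, and variables do not carry over. Pictures are saved under pics/ and viewed, and the job is handed in when it is done.

Besides the shell and the picture viewer there is one more tool, called after ">>>" as name(argument=value, ...) on one line, values as JSON. send_rows: Moves the arm, as the interface text tells. Its arguments: {"type":"object","properties":{"series":{"type":"array","items":{"type":"number","minimum":-1,"maximum":1}},"newtons":{"type":"number"}},"required":["series"]}

```bash
ls; mkdir -p pics
python3 - <<'E'
from plant import arm
import cv2,json
print(arm.sense(), arm.pinch_z)
for n in ("side","top"):
    s=arm.snapshot(n); cv2.imwrite(f"pics/{n}0.png",s["color"][:,:,::-1]); print(n,s["camera_matrix"].tolist(),s["extrinsics"].tolist())
E
```

```text
pics
{'t': 0.0, 'joint_positions': array([-1.33810363,  0.47778488,  0.02237428,  1.55646302, -0.01147804,
        1.10926529, -0.08308638]), 'dq': array([-1.32877173e-03,  1.16818676e-04, -6.43407987e-04, -5.97599755e-04,
       -5.01346927e-04,  6.36941634e-05,  1.33955835e-03]), 'effort': array([ 1.00205195e-04, -5.82856715e+01,  1.53509159e+00, -2.72597909e+01,
       -5.42644237e-02,  1.71803834e-02,  1.26703326e-04]), 'tool_pos': array([225.44873459, 635.59980462, 221.68771395]), 'orientation': array([-0.40838874,  0.57802308,  0.40756381,  0.57706126]), 'ft_force': array([-0.75903804,  0.46940345, -0.34278024]), 'moment': array([ 0.00242604, -0.00152612, -0.02330213]), 'opening': 0.9968548639949335} 18.700000000000003
side [[386.4286232848491, 0.0, 278.5299248425554], [0.0, 386.4286232848491, 211.8373594844795], [0.0, 0.0, 1.0]] [[0.7007101429134793, -0.7134107222760239, -0.007101898321826613, -417.2535127624365], [-0.46024039311149806, -0.4443959651481546, -0.7685642502150448, 348.7573208888415], [0.5451459219023338, 0.5418093460818504, -0.639733191519412, 622.2453912529638], [0.0, 0.0, 0.0, 1.0]]
top [[433.73002936878333, 0.0, 280.87946018095056], [0.0, 433.73002936878333, 208.58645005320182], [0.0, 0.0, 1.0]] [[0.04512780456786187, -0.9989802023220039, 0.0014271032105178738, -18.558905541039667], [-0.9760803676902343, -0.04439736870867579, -0.21282854475244384, 605.9232366497444], [0.21267486232411664, 0.008211517547596504, -0.9770885189761388, 971.9257563411285], [0.0, 0.0, 0.0, 1.0]]
```

Run:
```python
import cv2
for n in ("side","top"):
    a=cv2.imread(f"pics/{n}0.png"); cv2.imwrite(f"pics/{n}0b.png",cv2.resize(a,(800,600),interpolation=cv2.INTER_CUBIC))
```

```text
(no output)
```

View pics/side0b.png

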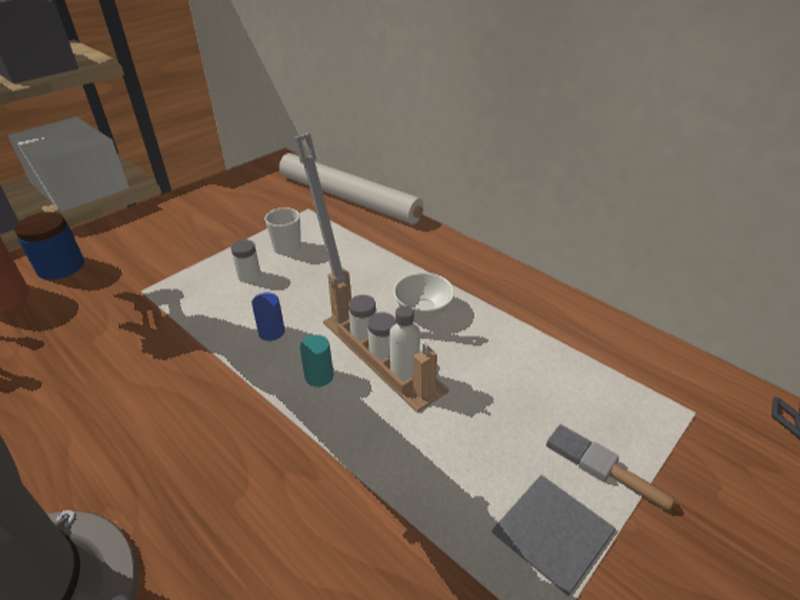

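View pics/top0b.png

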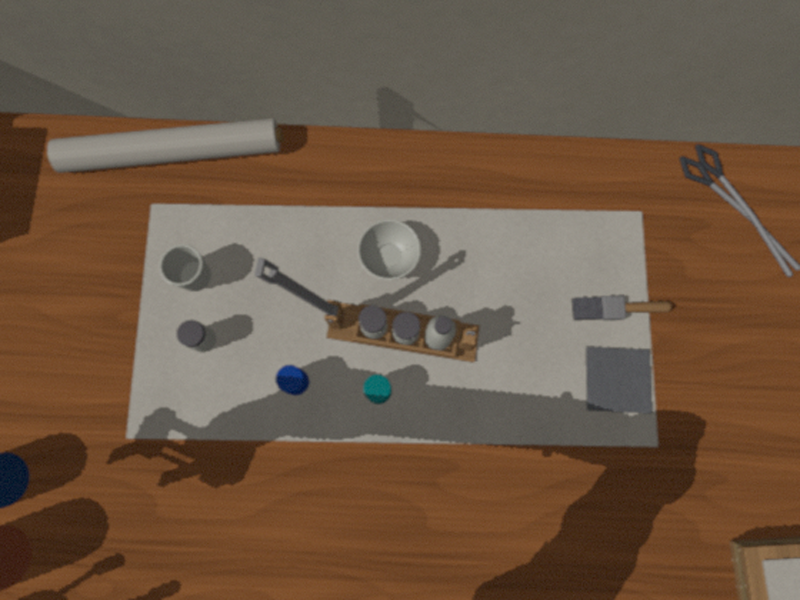

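Run:
```python
import cv2
def crop(n,x0,y0,w,h,k,o):
    a=cv2.imread(f"pics/{n}0.png")[y0:y0+h,x0:x0+w]; cv2.imwrite(o,cv2.resize(a,None,fx=k,fy=k,interpolation=cv2.INTER_CUBIC))
crop("top",220,190,130,75,6,"pics/c1.png")   # rack
crop("top",105,160,120,90,6,"pics/c2.png")
crop("top",390,190,100,110,5,"pics/c3.png")
crop("side",150,140,190,150,4,"pics/c4.png")
crop("side",330,280,150,140,4,"pics/c5.png")
```

```text
(no output)
```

View pics/c1.png

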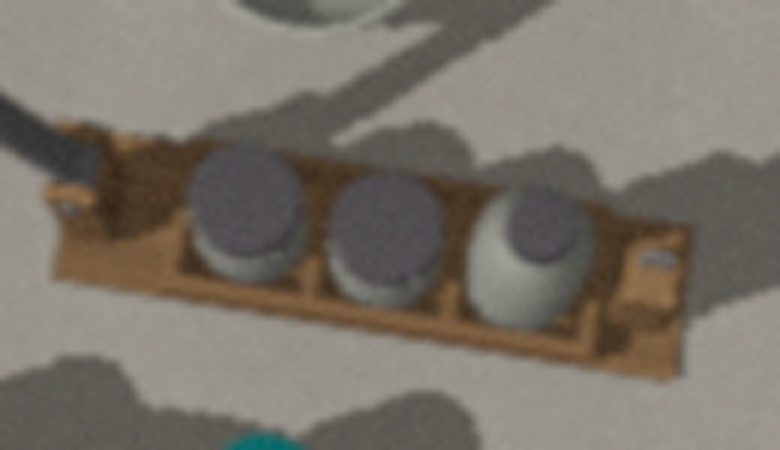

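View pics/c2.png

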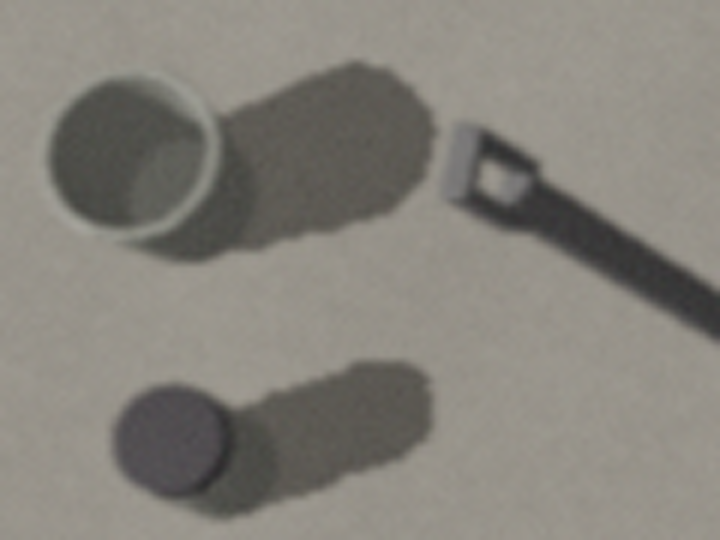

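View pics/c3.png

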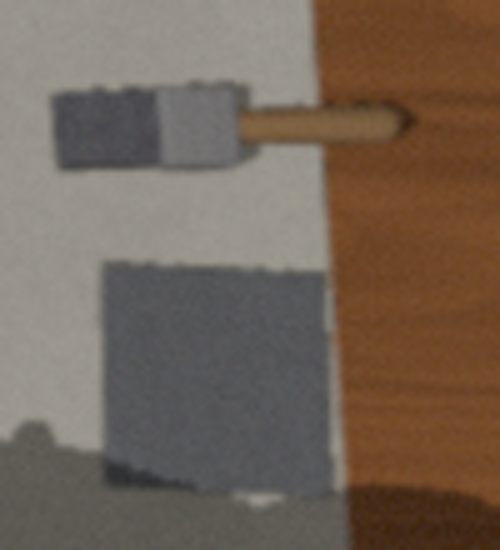

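View pics/c4.png

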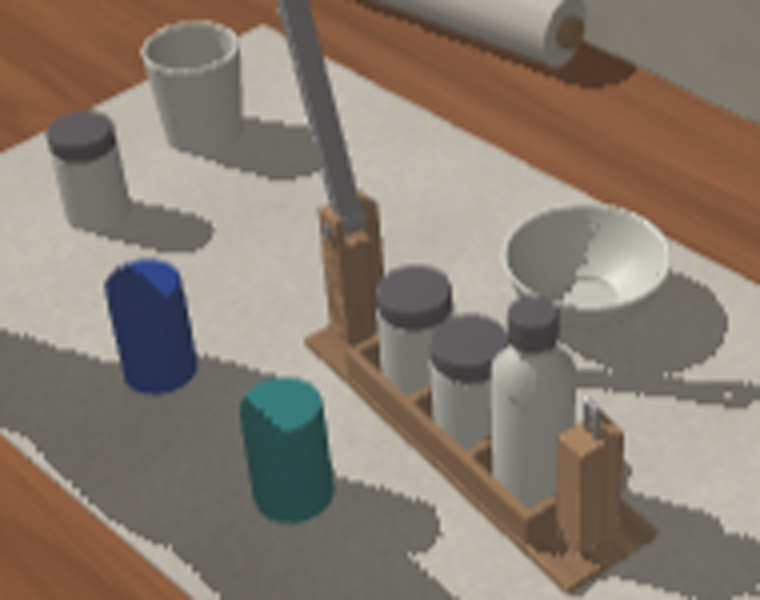

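View pics/c5.png

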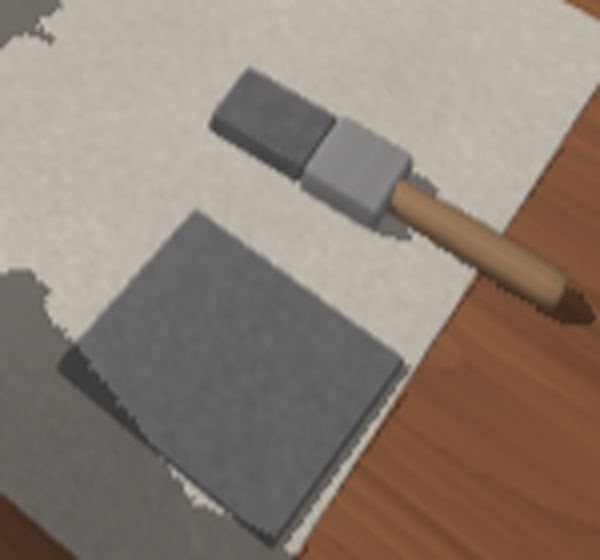

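```bash
cat > geo.py <<'E'
import numpy as np
from scipy.optimize import least_squares
K={'side':np.array([[386.4286232848491,0,278.5299248425554],[0,386.4286232848491,211.8373594844795],[0,0,1]]),
'top':np.array([[433.73002936878333,0,280.87946018095056],[0,433.73002936878333,208.58645005320182],[0,0,1]])}
E={'side':np.array([[0.7007101429134793,-0.7134107222760239,-0.007101898321826613,-417.2535127624365],[-0.46024039311149806,-0.4443959651481546,-0.7685642502150448,348.7573208888415],[0.5451459219023338,0.5418093460818504,-0.639733191519412,622.2453912529638]]),
'top':np.array([[0.04512780456786187,-0.9989802023220039,0.0014271032105178738,-18.558905541039667],[-0.9760803676902343,-0.04439736870867579,-0.21282854475244384,605.9232366497444],[0.21267486232411664,0.008211517547596504,-0.9770885189761388,971.9257563411285]])}
def proj(c,p):
    q=K[c]@(E[c]@np.r_[np.asarray(p,float),1]); return q[:2]/q[2]
def atz(c,uv,z):
    R,t=E[c][:,:3],E[c][:,3]; o=-R.T@t; d=R.T@np.linalg.solve(K[c],np.r_[uv,1]); return o+d*(z-o[2])/d[2]
def tri(obs):
    return least_squares(lambda p:np.concatenate([proj(c,p)-uv for c,uv in obs]),[600,0,50])
def px(cx,cy,x0,y0,k): return np.array([(cx+.5)/k-.5+x0,(cy+.5)/k-.5+y0])
E
cat > m1.py <<'E'
from geo import *
np.set_printoptions(precision=1,suppress=True)
t1=lambda x,y:px(x,y,220,190,6); t2=lambda x,y:px(x,y,105,160,6); t3=lambda x,y:px(x,y,390,190,5)
s4=lambda x,y:px(x,y,150,140,4); s5=lambda x,y:px(x,y,330,280,4)
for n,a,b,z in [('potA',t1(245,200),s4(415,290),83),('potB',t1(386,231),s4(468,340),83),('cap',t1(542,225),s4(533,312),142),('staple',t1(657,258),s4(592,402),108),('potC',t2(172,440),s4(82,132),75),
 ('baseNR',t1(680,380),s4(570,590),0),('baseNL',t1(55,275),s4(307,340),5),('baseFR',t1(692,225),s4(655,533),5),('cup',t2(133,155),s4(191,48),78),('bowl',np.array([273,174.3]),s4(586,258),45),
 ('tileFL',t3(104,262),s5(197,210),8),('tileFR',t3(326,270),s5(405,360),8),('tileNL',t3(104,485),s5(60,365),8),('tileNR',t3(332,492),s5(272,540),8),('bar end',t2(462,160),None,300)]:
    print(n,atz('top',a,z),atz('side',b,z) if b is not None else '', (lambda r:(r.x,r.cost**.5))(tri([('top',a),('side',b)])) if b is not None else '')
A=atz('top',t1(245,200),83);B=atz('top',t1(386,231),83);S=atz('top',t1(657,258),108)
print(A-B,np.linalg.norm(A-B),B-S,np.linalg.norm((B-S)[:2]))
E
python3 m1.py
```

```text
potA [565.9  54.9  83. ] [566.3  53.2  83. ] (array([566.7,  54.6,  81.8]), np.float64(0.2601599566725841))
potB [556.2  -0.4  83. ] [557.2  -0.8  83. ] (array([556.6,  -0.7,  83.2]), np.float64(0.213096963245727))
cap [550.9 -57.1 142. ] [550.7 -58.  142. ] (array([551.2, -57.3, 141.2]), np.float64(0.07902296277501356))
staple [ 546.3 -103.   108. ] [ 549.  -101.9  108. ] (array([ 546.5, -103.2,  110.4]), np.float64(0.3469707568577944))
potC [530.2 351.1  75. ] [529.  347.1  75. ] (array([531. , 352.1,  71.6]), np.float64(0.16568852817570234))
baseNR [ 513.4 -125.1    0. ] [ 516.8 -118.6    0. ] (array([ 511.8, -123.7,    8.9]), np.float64(0.2240901976092642))
baseNL [544.8 136.5   5. ] [545.  137.9   5. ] (array([544.3, 136.4,   6.4]), np.float64(0.10434586115186405))
baseFR [ 577.9 -128.3    5. ] [ 576.4 -127.9    5. ] (array([ 577.5, -127.9,    4.3]), np.float64(0.2817448354816188))
cup [643.2 379.   78. ] [643.8 378.9  78. ] (array([643.4, 378.8,  78.1]), np.float64(0.10080733471504769))
bowl [696.7  32.5  45. ] [693.7  32.9  45. ] (array([696. ,  33.3,  43.9]), np.float64(0.48773559817966056))
tileFL [ 548.3 -316.1    8. ] [ 547.9 -317.5    8. ] (array([ 548.9, -316.9,    6.2]), np.float64(0.15247654761062804))
tileFR [ 549.3 -426.2    8. ] [ 547.6 -425.6    8. ] (array([ 548.7, -425.8,    7.1]), np.float64(0.3508667540146014))
tileNL [ 438.9 -314.1    8. ] [ 439.2 -317.7    8. ] (array([ 440.4, -316.3,    4.1]), np.float64(0.5695965922130776))
tileNR [ 440.6 -424.8    8. ] [ 439.3 -424.2    8. ] (array([ 440. , -424.4,    7.5]), np.float64(0.3042612512053878))
bar end [589.1 193.1 300. ]  
[ 9.7 55.3  0. ] 56.135979694729095 [ 10.  102.6 -25. ] 103.04202233458433
```

```bash
cat > plan.py <<'E'
import numpy as np,sys
from scipy.spatial.transform import Rotation as R
np.set_printoptions(precision=3,suppress=True)
A=0.12
def down(yawz):  # tool x down, tool z horizontal at angle yawz
    z=np.array([np.cos(yawz),np.sin(yawz),0]); x=np.array([0,0,-1.]); return R.from_matrix(np.c_[x,np.cross(z,x),z])
def go(p,yawz=None):
    from plant import arm
    s=arm.sense(); R0=R.from_quat(s['orientation']); m=R0.as_matrix()
    print('t',s['t'],'pos',s['tool_pos'],'q',s['joint_positions'],'op',s['opening'],'F',s['ft_force'])
    print('tool axes x',m[:,0],'y',m[:,1],'z',m[:,2],'yawz',np.arctan2(m[1,2],m[0,2]))
    d=np.asarray(p,float)-s['tool_pos']; print('world d',d,'shift',m.T@d/80)
    if yawz is not None: print('turn',(R0.inv()*down(yawz)).as_rotvec()/np.pi)
if __name__=='__main__':
    v=[float(x) for x in sys.argv[1:]]; go(v[:3],v[3] if len(v)>3 else None)
E
python3 plan.py 551 -57 222 -0.12; python3 plan.py 551 -57 222 3.0216
python3 - <<'E'
from geo import *
for n,p in (('blue',(292,380)),('turq',(377,388))): print(n,atz('top',np.array(p)*.7,75))
for p in ((60,130),(410,120)): print(atz('top',px(*p,390,190,5),10))
print(atz('top',px(462,160,105,160,6),324))
E
```

```text
t 0.1 pos [225.473 635.69  221.81 ] q [-1.338  0.478  0.022  1.556 -0.011  1.109 -0.083] op 0.9998411880805557 F [-0.193  0.381 -0.159]
tool axes x [-0.    -0.002 -1.   ] y [-0.943  0.334 -0.   ] z [ 0.334  0.942 -0.002] yawz 1.2300352286423037
world d [ 325.527 -692.69     0.19 ] shift [ 0.009 -6.729 -6.801]
turn [ 0.43 -0.    0.  ]
t 0.1 pos [225.473 635.69  221.81 ] q [-1.338  0.478  0.022  1.556 -0.011  1.109 -0.083] op 0.9998411880805557 F [-0.193  0.381 -0.159]
tool axes x [-0.    -0.002 -1.   ] y [-0.943  0.334 -0.   ] z [ 0.334  0.942 -0.002] yawz 1.2300352286423037
world d [ 325.527 -692.69     0.19 ] shift [ 0.009 -6.729 -6.801]
turn [-0.57 -0.   -0.  ]
blue [460.93476827 178.53272678  75.        ]
turq [454.36038496  41.07006514  75.        ]
[ 613.92905522 -294.60499221   10.        ]
[ 627.07584195 -470.74955769   10.        ]
[582.80999181 187.15597747 324.        ]
```

>>> send_rows(series=[0, -0.5, -0.5, 0.06, 0, 0, -1, 0, -1, -1, 0.12, 0, 0, -1, 0, -1, -1, 0.18, 0, 0, -1, 0, -1, -1, 0.24, 0, 0, -1, 0, -1, -1, 0.3, 0, 0, -1, 0, -1, -1, 0.36, 0, 0, -1, 0, -1, -1, 0.43, 0, 0, -1, 0, -1, -1, 0.43, 0, 0, -1])

```text
t: 1.1
tool_pos: [274.0, 533.9, 222.3]
orientation: [0.042, 0.706, -0.043, 0.706]
ft_force: [0.4, 0.0, -0.8]
opening: 0.999
```

```bash
python3 plan.py 430 200 222 -0.12
```

```text
t 1.1 pos [274.027 533.862 222.304] q [-1.439  0.362  0.307  1.758 -0.124  1.041 -1.208] op 0.9993085902388322 F [ 0.396  0.011 -0.77 ]
tool axes x [-0.    -0.001 -1.   ] y [ 0.121  0.993 -0.001] z [ 0.993 -0.121 -0.   ] yawz -0.12103329035414882
world d [ 155.973 -333.862   -0.304] shift [ 0.007 -3.907  2.439]
turn [-0. -0.  0.]
```

>>> send_rows(series=[0, -0.5, 0.3, 0, 0, 0, -1, 0, -1, 0.6, 0, 0, 0, -1])

```text
t: 1.35
tool_pos: [312.4, 447.9, 222.3]
orientation: [0.041, 0.706, -0.041, 0.706]
ft_force: [1.3, 0.3, -0.0]
opening: 1.0
```

>>> send_rows(series=[0, -0.5, 0.3, 0, 0, 0, -1, 0, -1, 0.6, 0, 0, 0, -1])

```text
t: 1.6
tool_pos: [350.7, 362.2, 222.6]
orientation: [0.042, 0.706, -0.042, 0.706]
ft_force: [0.8, 0.3, 0.3]
opening: 1.003
```

>>> send_rows(series=[0, -0.5, 0.3, 0, 0, 0, -1, 0, -1, 0.6, 0, 0, 0, -1])

```text
t: 1.85
tool_pos: [388.7, 276.9, 222.7]
orientation: [0.042, 0.706, -0.042, 0.706]
ft_force: [-0.3, 0.2, -0.5]
opening: 1.002
```

>>> send_rows(series=[0, -0.5, 0.3, 0, 0, 0, -1, 0, -1, 0.6, 0, 0, 0, -1])

```text
t: 2.1
tool_pos: [426.7, 191.8, 222.8]
orientation: [0.042, 0.706, -0.041, 0.706]
ft_force: [0.1, 0.2, -0.2]
opening: 1.0
```

```bash
python3 plan.py 551 -57 180 -0.12
```

```text
t 2.1 pos [426.669 191.757 222.78 ] q [-1.015  0.131  0.508  2.06  -0.078  0.968 -0.584] op 0.9999750701944847 F [ 0.096  0.243 -0.204]
tool axes x [ 0.  0. -1.] y [0.117 0.993 0.   ] z [ 0.993 -0.117  0.   ] yawz -0.11771424418024518
world d [ 124.331 -248.757  -42.78 ] shift [ 0.534 -2.906  1.908]
turn [ 0.001  0.    -0.   ]
```

>>> send_rows(series=[0, -0.6, 0.1, 0, 0, 0, -1, 0, -1, 0.2, 0, 0, 0, -1])

```text
t: 2.35
tool_pos: [432.3, 109.5, 222.6]
orientation: [0.042, 0.706, -0.042, 0.706]
ft_force: [0.2, 0.8, 0.7]
opening: 1.001
```

>>> send_rows(series=[0, -0.5, 0.4, 0, 0, 0, -1, 0, -1, 0.8, 0, 0, 0, -1])

```text
t: 2.6
tool_pos: [486.9, 23.7, 222.9]
orientation: [0.042, 0.706, -0.041, 0.706]
ft_force: [1.0, 1.0, -0.2]
opening: 1.004
```

>>> send_rows(series=[0, -0.45, 0.4, 0, 0, 0, -1, 0, -0.9, 0.85, 0, 0, 0, -1, 0.4, -0.9, 0.85, 0, 0, 0, -1, 0.4, -0.9, 0.85, 0, 0, 0, -1])

```text
t: 3.1
tool_pos: [543.5, -55.2, 188.7]
orientation: [0.042, 0.708, -0.043, 0.704]
ft_force: [0.1, -0.6, -0.4]
opening: 0.996
```

```bash
python3 plan.py 551 -57 69 -0.12
python3 - <<'E'
from plant import arm
import cv2
for n in ("side","top"):
    s=arm.snapshot(n); cv2.imwrite(f"pics/{n}1.png",s["color"][:,:,::-1])
a=cv2.imread("pics/top1.png")[150:300,180:380];b=cv2.imread("pics/side1.png")[100:300,180:380]
cv2.imwrite("pics/d1.png",cv2.resize(a,(800,600),interpolation=cv2.INTER_CUBIC))
cv2.imwrite("pics/d2.png",cv2.resize(b,(600,600),interpolation=cv2.INTER_CUBIC))
E
```

```text
t 3.1 pos [543.472 -55.163 188.715] q [-0.544  0.357  0.668  1.931 -0.268  0.949  0.132] op 0.9964582512922896 F [ 0.143 -0.635 -0.378]
tool axes x [-0.005 -0.001 -1.   ] y [ 0.119  0.993 -0.001] z [ 0.993 -0.119 -0.005] yawz -0.11962731807558788
world d [   7.528   -1.837 -119.715] shift [ 1.496 -0.01   0.103]
turn [ 0.    -0.002  0.   ]
```

View pics/d1.png

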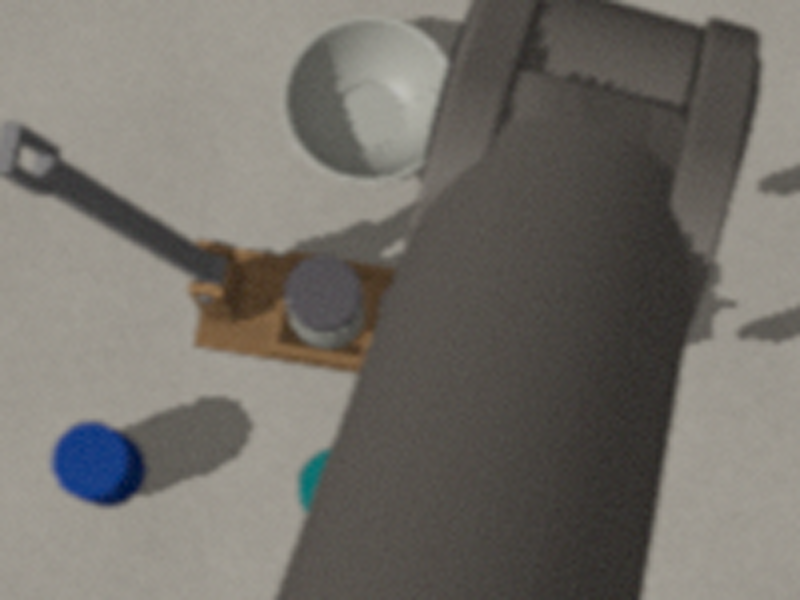

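View pics/d2.png

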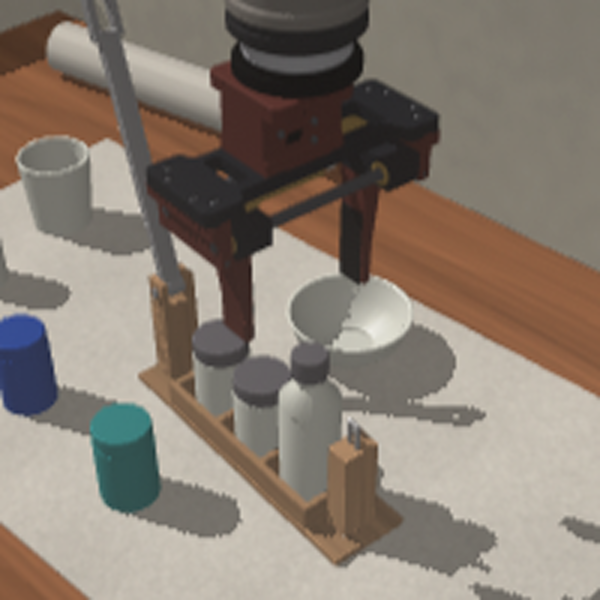

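>>> send_rows(series=[0, 0, 0.1, 0, -0.002, 0, -1, 0.3, 0, 0.1, 0, -0.002, 0, -1, 0.6, 0, 0.1, 0, -0.002, 0, -1, 0.9, 0, 0.1, 0, -0.002, 0, -1, 0.9, 0, 0.1, 0, -0.002, 0, -1, 0.9, 0, 0.1, 0, -0.002, 0, -1])

```text
t: 3.95
tool_pos: [554.2, -55.8, 119.9]
orientation: [0.043, 0.703, -0.043, 0.709]
ft_force: [0.5, -0.1, 0.7]
opening: 0.997
```

```bash
python3 plan.py 551 -57 67 -0.12
python3 - <<'E'
from plant import arm
import cv2
for n in ("side",):
    s=arm.snapshot(n); cv2.imwrite(f"pics/{n}2.png",s["color"][:,:,::-1])
b=cv2.imread("pics/side2.png")[120:290,200:370]
cv2.imwrite("pics/d3.png",cv2.resize(b,(600,600),interpolation=cv2.INTER_CUBIC))
E
```

```text
t 3.95 pos [554.18  -55.76  119.926] q [-0.483  0.463  0.609  1.972 -0.362  0.806  0.208] op 0.9971189652818597 F [ 0.465 -0.059  0.729]
tool axes x [ 0.008 -0.001 -1.   ] y [0.12  0.993 0.   ] z [ 0.993 -0.12   0.008] yawz -0.12039531367946664
world d [ -3.18   -1.24  -52.926] shift [ 0.661 -0.02  -0.043]
turn [-0.     0.003 -0.   ]
```

View pics/d3.png

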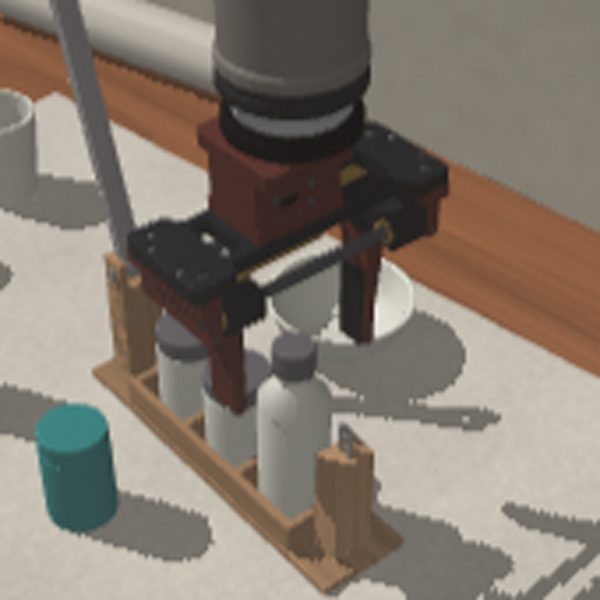

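>>> send_rows(series=[0, -0.015, -0.03, 0, 0.002, 0, -1, 0.25, -0.015, -0.03, 0, 0.002, 0, -1, 0.5, -0.015, -0.03, 0, 0.002, 0, -1, 0.66, -0.015, -0.03, 0, 0.002, 0, -1, 0.66, -0.015, -0.03, 0, 0.002, 0, -1, 0.66, -0.015, -0.03, 0, 0.002, 0, -1])

```text
t: 4.75
tool_pos: [551.4, -57.0, 66.5]
orientation: [0.043, 0.705, -0.043, 0.706]
ft_force: [0.6, 0.2, -0.1]
opening: 0.998
```

```bash
python3 plan.py 551 -57 67 -0.12
python3 - <<'E'
from plant import arm
import cv2
for n in ("side",):
    s=arm.snapshot(n); cv2.imwrite(f"pics/{n}3.png",s["color"][:,:,::-1])
b=cv2.imread("pics/side3.png")[120:290,200:370]
cv2.imwrite("pics/d4.png",cv2.resize(b,(600,600),interpolation=cv2.INTER_CUBIC))
E
```

```text
t 4.75 pos [551.428 -56.985  66.472] q [-0.432  0.542  0.552  2.001 -0.427  0.712  0.264] op 0.9979517520542056 F [ 0.578  0.156 -0.101]
tool axes x [ 0.001 -0.    -1.   ] y [0.121 0.993 0.   ] z [ 0.993 -0.121  0.001] yawz -0.12103896516312398
world d [-0.428 -0.015  0.528] shift [-0.007 -0.001 -0.005]
turn [-0.  0. -0.]
```

View pics/d4.png

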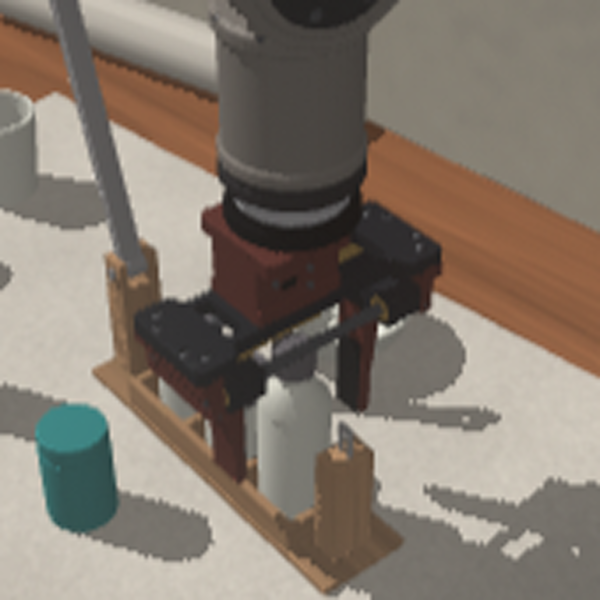

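Well centred over the bottle, no contact. Close the jaws, 25 N.

>>> send_rows(newtons=25, series=[0, 0, 0, 0, 0, 0, 0.2, 0, 0, 0, 0, 0, 0, 0.6, 0, 0, 0, 0, 0, 0, 1, 0, 0, 0, 0, 0, 0, 1, 0, 0, 0, 0, 0, 0, 1, 0, 0, 0, 0, 0, 0, 1, 0, 0, 0, 0, 0, 0, 1, 0, 0, 0, 0, 0, 0, 1])

```text
t: 5.8
tool_pos: [551.1, -56.8, 65.8]
orientation: [0.043, 0.706, -0.043, 0.706]
ft_force: [1.5, -0.1, -0.2]
opening: 0.526
```

>>> send_rows(series=[-0.1, 0, 0, 0, 0, 0, 1, -0.2, 0, 0, 0, 0, 0, 1, -0.3, 0, 0, 0, 0, 0, 1])

```text
t: 6.18
tool_pos: [550.9, -56.8, 90.5]
orientation: [0.043, 0.706, -0.043, 0.706]
ft_force: [-0.1, 0.8, -1.7]
opening: 0.519
```

```bash
python3 plan.py 494 -370.5 190
python3 - <<'E'
from plant import arm
import cv2
for n in ("side",):
    s=arm.snapshot(n); cv2.imwrite(f"pics/{n}4.png",s["color"][:,:,::-1])
b=cv2.imread("pics/side4.png")[120:290,200:370]
cv2.imwrite("pics/d5.png",cv2.resize(b,(600,600),interpolation=cv2.INTER_CUBIC))
E
```

```text
t 6.175 pos [550.888 -56.837  90.482] q [-0.456  0.506  0.58   1.99  -0.397  0.758  0.239] op 0.5190707389313514 F [-0.111  0.823 -1.69 ]
tool axes x [ 0.  0. -1.] y [0.121 0.993 0.   ] z [ 0.993 -0.121  0.   ] yawz -0.12095359652449131
world d [ -56.888 -313.663   99.518] shift [-1.244 -3.978 -0.233]
```

View pics/d5.png

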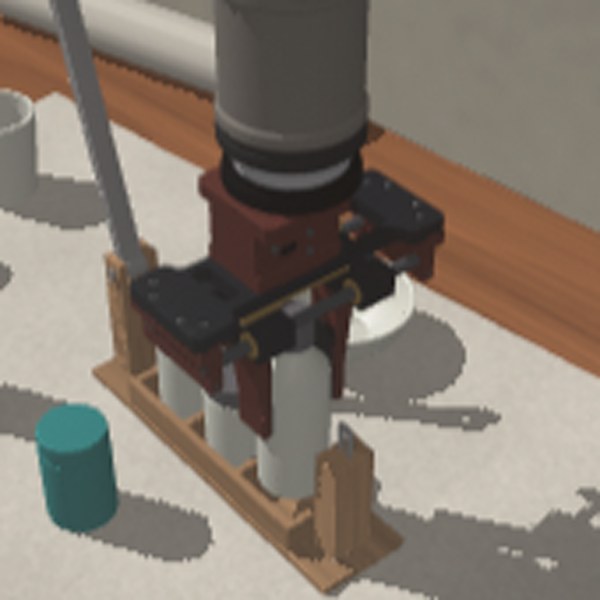

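>>> send_rows(series=[-0.35, 0, 0, 0, 0, 0, 1, -0.7, 0, 0, 0, 0, 0, 1, -1, 0, 0, 0, 0, 0, 1])

```text
t: 6.6
tool_pos: [551.0, -56.9, 171.0]
orientation: [0.043, 0.706, -0.043, 0.706]
ft_force: [-0.3, 0.2, -2.5]
opening: 0.524
```

>>> send_rows(series=[-0.2, -0.2, 0, 0, 0, 0, 1, -0.25, -0.6, 0, 0, 0, 0, 1, -0.25, -1, 0, 0, 0, 0, 1])

```text
t: 6.98
tool_pos: [540.9, -138.2, 190.3]
orientation: [0.043, 0.706, -0.043, 0.706]
ft_force: [-0.5, 0.3, -2.2]
opening: 0.526
```

>>> send_rows(series=[0, -0.33, -0.04, 0, 0, 0, 1, 0, -0.67, -0.08, 0, 0, 0, 1, 0, -1, -0.1, 0, 0, 0, 1])

```text
t: 7.35
tool_pos: [522.5, -216.8, 189.7]
orientation: [0.043, 0.706, -0.043, 0.706]
ft_force: [-1.0, -0.5, -2.3]
opening: 0.518
```

>>> send_rows(series=[0, -0.33, -0.04, 0, 0, 0, 1, 0, -0.67, -0.08, 0, 0, 0, 1, 0, -1, -0.1, 0, 0, 0, 1])

```text
t: 7.72
tool_pos: [504.7, -295.1, 189.7]
orientation: [0.043, 0.706, -0.043, 0.705]
ft_force: [-0.7, -0.1, -2.6]
opening: 0.518
```

>>> send_rows(series=[0, -0.33, -0.02, 0, 0, 0, 1, 0, -0.67, -0.04, 0, 0, 0, 1, 0, -0.95, -0.04, 0, 0, 0, 1, 0, -0.95, -0.04, 0, 0, 0, 1])

```text
t: 8.22
tool_pos: [491.7, -371.1, 189.8]
orientation: [0.044, 0.706, -0.045, 0.705]
ft_force: [0.2, 0.8, -3.0]
opening: 0.518
```

```bash
python3 plan.py 494 -370.5 67 -0.12
python3 - <<'E'
from plant import arm
import cv2
for n in ("side","top"):
    s=arm.snapshot(n); cv2.imwrite(f"pics/{n}5.png",s["color"][:,:,::-1])
E
```

```text
t 8.225 pos [ 491.68  -371.054  189.802] q [ 0.04   0.487  0.693  1.771 -0.358  1.013  0.743] op 0.5175663302186885 F [ 0.2    0.755 -2.966]
tool axes x [-0.001 -0.001 -1.   ] y [ 0.125  0.992 -0.001] z [ 0.992 -0.125 -0.001] yawz -0.1252548144860916
world d [   2.32     0.554 -122.802] shift [1.535 0.013 0.029]
turn [-0.002 -0.     0.   ]
```

View pics/side5.png

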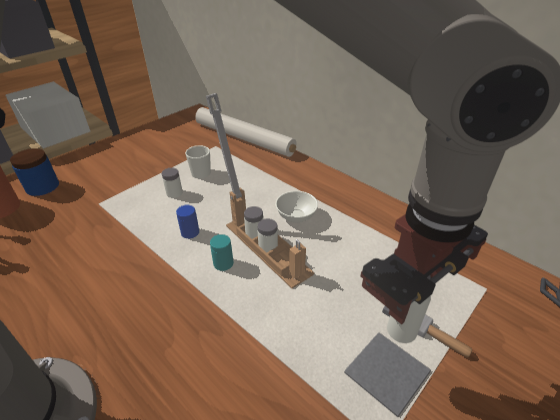

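View pics/top5.png

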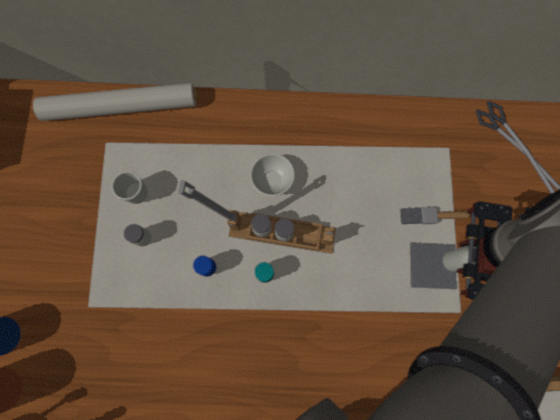

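>>> send_rows(series=[0.2, 0.01, 0.03, 0, 0, 0, 1, 0.5, 0.01, 0.03, 0, 0, 0, 1, 0.8, 0.01, 0.03, 0, 0, 0, 1, 1, 0.01, 0.03, 0, 0, 0, 1, 1, 0.01, 0.03, 0, 0, 0, 1])

```text
t: 8.95
tool_pos: [495.7, -366.5, 108.3]
orientation: [0.043, 0.707, -0.042, 0.705]
ft_force: [0.3, 0.0, -2.4]
opening: 0.522
```

```bash
python3 plan.py 494 -370.5 67 -0.12
python3 - <<'E'
from plant import arm
import cv2
for n in ("side","top"):
    s=arm.snapshot(n); cv2.imwrite(f"pics/{n}6.png",s["color"][:,:,::-1])
b=cv2.imread("pics/side6.png")[240:400,320:480]
cv2.imwrite("pics/d6.png",cv2.resize(b,(600,600),interpolation=cv2.INTER_CUBIC))
E
```

```text
t 8.95 pos [ 495.708 -366.541  108.254] q [ 0.084  0.585  0.626  1.829 -0.436  0.872  0.799] op 0.522384054691769 F [ 0.293  0.02  -2.439]
tool axes x [-0.003  0.002 -1.   ] y [0.12  0.993 0.001] z [ 0.993 -0.12  -0.003] yawz -0.12012670873208417
world d [ -1.708  -3.959 -41.254] shift [ 0.516 -0.052 -0.014]
turn [-0.    -0.001 -0.   ]
```

View pics/d6.png

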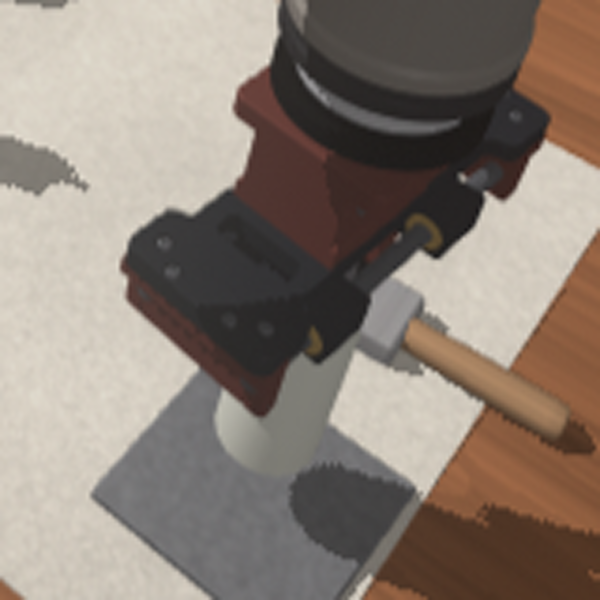

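>>> send_rows(series=[0.12, -0.03, -0.01, 0, 0, 0, 1, 0.25, -0.05, -0.02, 0, 0, 0, 1, 0.37, -0.05, -0.02, 0, 0, 0, 1, 0.45, -0.05, -0.02, 0, 0, 0, 1, 0.5, -0.05, -0.02, 0, 0, 0, 1, 0.5, -0.05, -0.02, 0, 0, 0, 1])

```text
t: 9.8
tool_pos: [494.1, -371.4, 69.6]
orientation: [0.043, 0.706, -0.043, 0.706]
ft_force: [0.5, 0.0, -2.6]
opening: 0.519
```

```bash
python3 plan.py 494 -370.5 66 -0.12
```

```text
t 9.8 pos [ 494.106 -371.419   69.557] q [ 0.12   0.636  0.589  1.846 -0.476  0.804  0.837] op 0.5193955550764894 F [ 0.52   0.049 -2.649]
tool axes x [-0.  0. -1.] y [0.121 0.993 0.   ] z [ 0.993 -0.121 -0.   ] yawz -0.12090953140879876
world d [-0.106  0.919 -3.557] shift [ 0.044  0.011 -0.003]
turn [-0. -0. -0.]
```

>>> send_rows(series=[0.015, 0, 0, 0, 0, 0, 1, 0.03, 0, 0, 0, 0, 0, 1, 0.04, 0, 0, 0, 0, 0, 1, 0.04, 0, 0, 0, 0, 0, 1])

```text
t: 10.3
tool_pos: [494.2, -371.4, 66.6]
orientation: [0.043, 0.706, -0.043, 0.706]
ft_force: [0.8, -0.1, -2.2]
opening: 0.526
```

>>> send_rows(series=[0.01, 0, 0, 0, 0, 0, 1, 0.015, 0, 0, 0, 0, 0, 1, 0.015, 0, 0, 0, 0, 0, 1])

```text
t: 10.68
tool_pos: [494.3, -371.6, 65.8]
orientation: [0.043, 0.706, -0.043, 0.706]
ft_force: [-0.6, 1.0, 4.1]
opening: 0.519
```

>>> send_rows(series=[0, 0, 0, 0, 0, 0, 0.2, 0, 0, 0, 0, 0, 0, -0.1, 0, 0, 0, 0, 0, 0, -0.3, 0, 0, 0, 0, 0, 0, -1, 0, 0, 0, 0, 0, 0, -1, 0, 0, 0, 0, 0, 0, -1])

```text
t: 11.42
tool_pos: [494.2, -371.5, 65.4]
orientation: [0.043, 0.706, -0.043, 0.706]
ft_force: [-0.2, 0.3, -0.4]
opening: 0.952
```

>>> send_rows(series=[-0.2, 0, 0, 0, 0, 0, -1, -0.5, 0, 0, 0, 0, 0, -1, -1, 0, 0, 0, 0, 0, -1, -1, 0, 0, 0, 0, 0, -1])

```text
t: 11.92
tool_pos: [495.8, -373.3, 149.5]
orientation: [0.042, 0.704, -0.044, 0.708]
ft_force: [-0.6, -0.1, 1.0]
opening: 1.001
```

```bash
python3 plan.py 530.5 351 222 -0.12
python3 - <<'E'
from plant import arm
import cv2
for n in ("side","top"):
    s=arm.snapshot(n); cv2.imwrite(f"pics/{n}7.png",s["color"][:,:,::-1])
b=cv2.imread("pics/side7.png")[240:400,320:480]
cv2.imwrite("pics/d7.png",cv2.resize(b,(600,600),interpolation=cv2.INTER_CUBIC))
E
```

```text
t 11.925 pos [ 495.835 -373.332  149.505] q [ 0.067  0.537  0.662  1.799 -0.402  0.937  0.78 ] op 1.0012960200574208 F [-0.59  -0.124  1.041]
tool axes x [ 0.006 -0.003 -1.   ] y [ 0.121  0.993 -0.003] z [ 0.993 -0.121  0.006] yawz -0.12141929563765975
world d [ 34.665 724.332  72.495] shift [-0.934  9.038 -0.661]
turn [-0.     0.002  0.001]
```

View pics/d7.png

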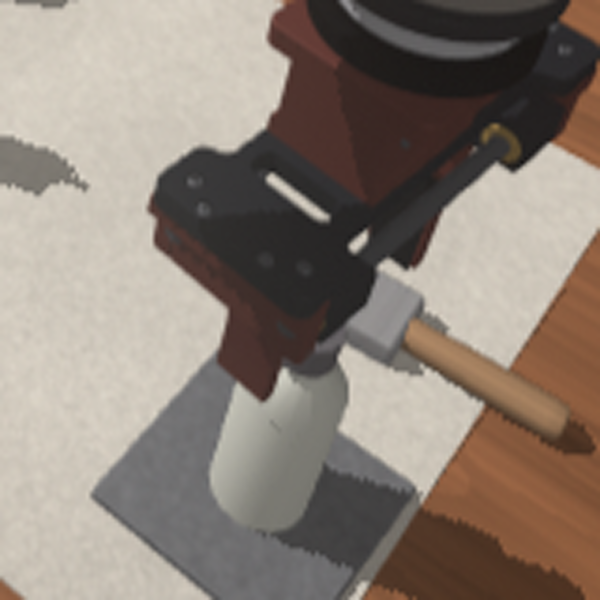

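>>> send_rows(series=[-0.5, 0, 0, 0, 0, 0, -1, -0.9, 0.3, -0.1, 0, 0, 0, -1, -0.9, 1, -0.3, 0, 0, 0, -1])

```text
t: 12.4
tool_pos: [480.3, -291.2, 219.0]
orientation: [0.043, 0.705, -0.045, 0.707]
ft_force: [1.1, 1.3, -0.2]
opening: 0.998
```

>>> send_rows(series=[0, 0.5, -0.2, 0, 0, 0, -1, 0, 1, -0.4, 0, 0, 0, -1])

```text
t: 12.65
tool_pos: [456.9, -204.0, 216.5]
orientation: [0.043, 0.706, -0.042, 0.705]
ft_force: [-0.2, 0.8, -0.5]
opening: 1.002
```

>>> send_rows(series=[0, 0.5, -0.2, 0, 0, 0, -1, 0, 1, -0.4, 0, 0, 0, -1])

```text
t: 12.9
tool_pos: [434.6, -121.0, 216.6]
orientation: [0.043, 0.706, -0.043, 0.705]
ft_force: [0.3, 0.8, 0.3]
opening: 1.003
```

>>> send_rows(series=[0, 0.5, -0.1, 0, 0, 0, -1, 0, 1, -0.2, 0, 0, 0, -1])

```text
t: 13.15
tool_pos: [428.5, -39.8, 216.8]
orientation: [0.043, 0.706, -0.043, 0.705]
ft_force: [0.3, 0.4, 0.6]
opening: 1.003
```

>>> send_rows(series=[0, 0.5, -0.1, 0, 0, 0, -1, 0, 1, -0.2, 0, 0, 0, -1])

```text
t: 13.4
tool_pos: [422.3, 41.3, 216.8]
orientation: [0.042, 0.706, -0.043, 0.705]
ft_force: [0.7, 0.9, 0.1]
opening: 1.003
```

>>> send_rows(series=[0, 0.5, -0.1, 0, 0, 0, -1, 0, 1, -0.2, 0, 0, 0, -1])

```text
t: 13.65
tool_pos: [416.1, 122.5, 216.8]
orientation: [0.042, 0.706, -0.043, 0.705]
ft_force: [0.5, -0.5, -0.5]
opening: 1.002
```

```bash
python3 plan.py 430 200 222 -0.12
python3 - <<'E'
from plant import arm
import cv2
for n in ("side","top"):
    s=arm.snapshot(n); cv2.imwrite(f"pics/{n}8.png",s["color"][:,:,::-1])
E
```

```text
t 13.65 pos [416.116 122.525 216.784] q [-0.882  0.071  0.481  2.133 -0.04   0.948 -0.5  ] op 1.0024374726159213 F [ 0.508 -0.471 -0.454]
tool axes x [-0.001 -0.001 -1.   ] y [ 0.12   0.993 -0.001] z [ 0.993 -0.12  -0.001] yawz -0.12072801753434269
world d [13.884 77.475  5.216] shift [-0.066  0.982  0.056]
turn [-0. -0.  0.]
```

View pics/top8.png

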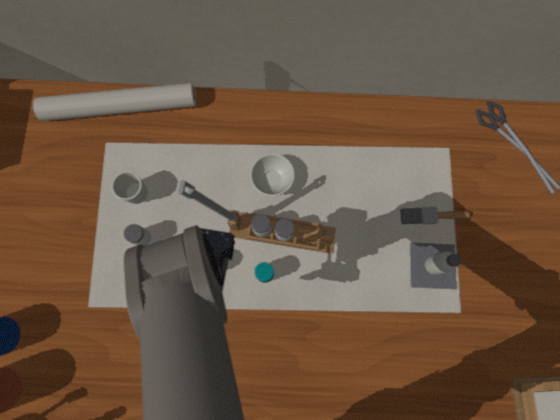

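View pics/side8.png

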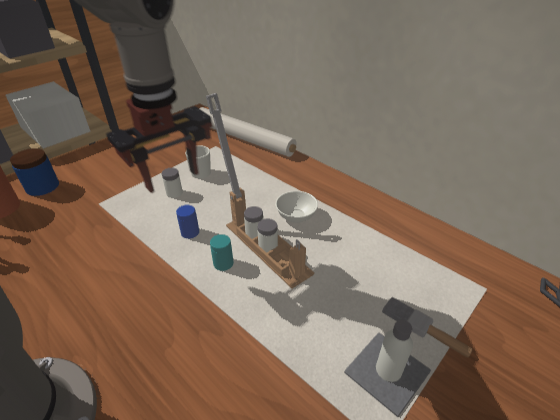

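Run:
```python
from geo import *
import cv2
np.set_printoptions(precision=1,suppress=True)
print(atz('top',[453,260],142),atz('side',[402.5,325],142))
b=cv2.imread("pics/side8.png")[220:290,220:320]
cv2.imwrite("pics/d8.png",cv2.resize(b,None,fx=7,fy=7,interpolation=cv2.INTER_CUBIC))
b=cv2.imread("pics/top8.png")[205:260,245:345]
cv2.imwrite("pics/d9.png",cv2.resize(b,None,fx=8,fy=8,interpolation=cv2.INTER_CUBIC))
```

```text
[ 493.  -367.5  142. ] [ 495.4 -370.   142. ]
```

View pics/d8.png

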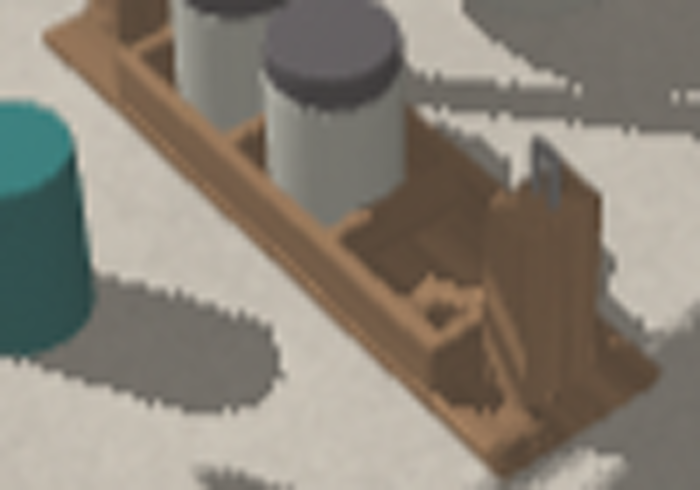

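View pics/d9.png

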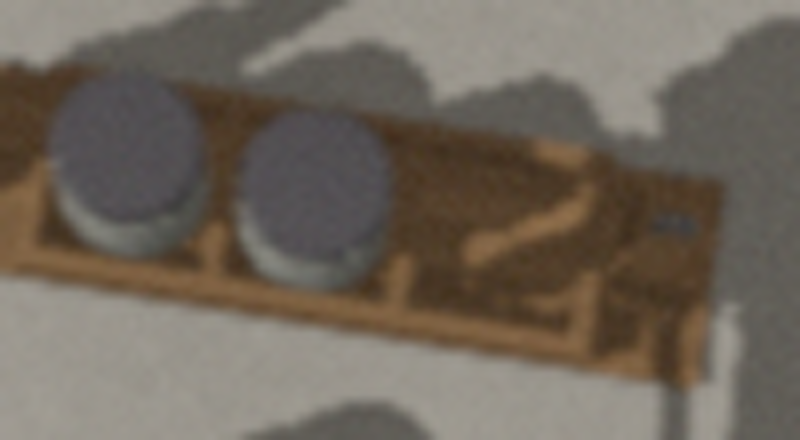

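```bash
cat > ov.py <<'E'
from geo import *
import cv2,sys
ox,oy,a=map(float,sys.argv[1:4])
def W(x,y,z): return [ox+x*np.cos(a)+y*np.sin(a),oy-x*np.sin(a)+y*np.cos(a),z]
for cam,img,(x0,y0,w,h),k,out in (('side','pics/side8.png',(220,220,100,70),8,'pics/ovs.png'),('top','pics/top8.png',(245,205,100,55),8,'pics/ovt.png')):
    b=cv2.resize(cv2.imread(img)[y0:y0+h,x0:x0+w],None,fx=k,fy=k,interpolation=cv2.INTER_CUBIC)
    def line(P,col):
        q=[]
        for p in P:
            u=proj(cam,W(*p)); q.append(((u-[x0,y0]+.5)*k-.5).round().astype(int))
        cv2.polylines(b,[np.array(q)],False,col,1)
    line([(-26,-31,30),(26,-31,30),(26,-83,30),(-26,-83,30),(-26,-31,30)],(0,255,0))
    line([(-26,-26,30),(26,-26,30),(26,26,30),(-26,26,30),(-26,-26,30)],(0,255,255))
    line([(-15,-93,88),(15,-93,88),(15,-113,88),(-15,-113,88),(-15,-93,88)],(255,0,0))
    line([(-33,-120,6),(-33,130,6)],(0,0,255))
    line([(-6,-103,108),(6,-103,108)],(255,0,255))
    cv2.imwrite(out,b)
E
python3 ov.py 558.5 -1 0.12
```

```text
(no output)
```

View pics/ovs.png

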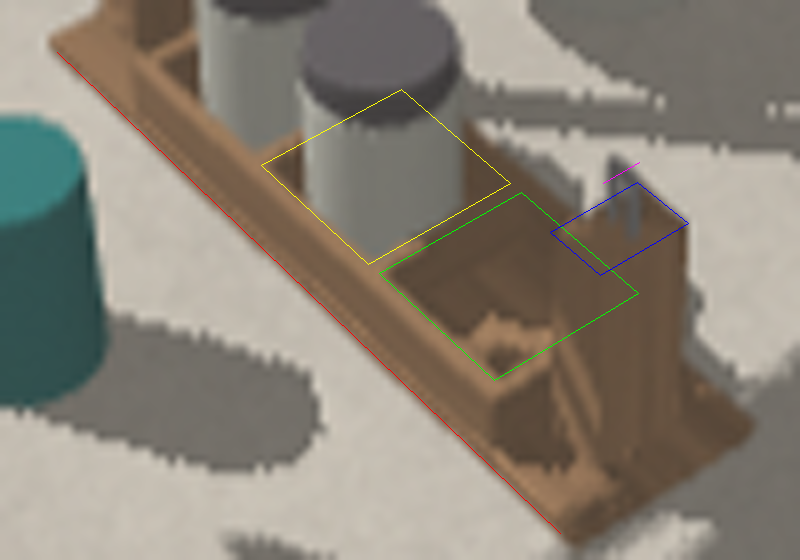

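View pics/ovt.png

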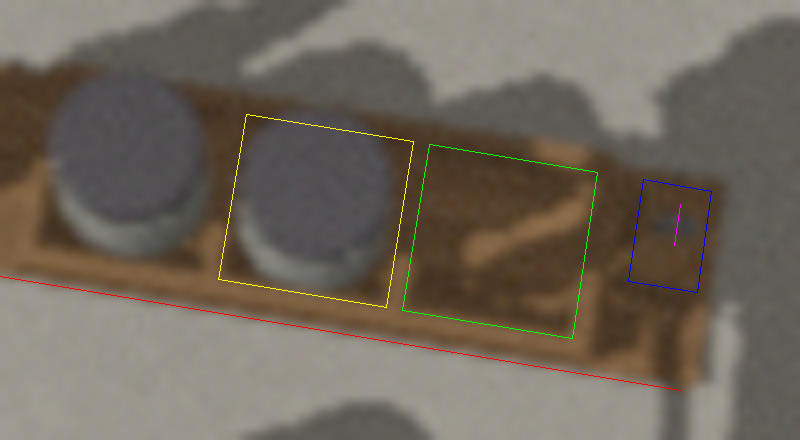

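>>> send_rows(series=[0, 0.5, 0, 0, 0, 0, -1, 0, 1, 0.05, 0, 0, 0, -1])

```text
t: 14.0
tool_pos: [430.4, 200.1, 216.9]
orientation: [0.043, 0.706, -0.043, 0.705]
ft_force: [-0.1, -0.3, 0.3]
opening: 0.998
```

>>> send_rows(series=[0, 0.5, 0, 0, 0, 0, -1, 0, 1, 0.1, 0, 0, 0, -1])

```text
t: 14.25
tool_pos: [448.0, 278.9, 216.7]
orientation: [0.042, 0.706, -0.043, 0.705]
ft_force: [-0.0, 0.1, 0.6]
opening: 1.002
```

```bash
python3 plan.py 530.5 351 120 -0.12
```

```text
t 14.25 pos [447.962 278.93  216.658] q [-1.007  0.249  0.394  1.933 -0.114  0.983 -0.681] op 1.001584273278034 F [-0.02   0.105  0.648]
tool axes x [-0.001 -0.001 -1.   ] y [ 0.121  0.993 -0.001] z [ 0.993 -0.121 -0.001] yawz -0.12112556531229822
world d [ 82.538  72.07  -96.658] shift [1.206 1.021 0.917]
turn [-0. -0.  0.]
```

>>> send_rows(series=[0, 0.4, 0.4, 0, 0, 0, -1, 0.1, 0.8, 0.7, 0, 0, 0, -1, 0.5, 1, 0.92, 0, 0, 0, -1, 0.9, 1, 0.92, 0, 0, 0, -1, 0.9, 1, 0.92, 0, 0, 0, -1])

```text
t: 14.88
tool_pos: [529.3, 347.1, 142.2]
orientation: [0.041, 0.708, -0.045, 0.704]
ft_force: [0.0, 0.0, 0.0]
opening: 0.999
```

```bash
python3 plan.py 530.5 351.2 29 -0.12
python3 - <<'E'
from plant import arm
import cv2
for n in ("side","top"):
    s=arm.snapshot(n); cv2.imwrite(f"pics/{n}9.png",s["color"][:,:,::-1])
b=cv2.imread("pics/side9.png")[60:220,80:270]
cv2.imwrite("pics/d10.png",cv2.resize(b,None,fx=4,fy=4,interpolation=cv2.INTER_CUBIC))
E
```

```text
t 14.875 pos [529.335 347.067 142.185] q [-0.943  0.514  0.362  1.748 -0.218  0.926 -0.612] op 0.9988215613801361 F [0.046 0.022 0.015]
tool axes x [-0.005 -0.005 -1.   ] y [ 0.121  0.993 -0.006] z [ 0.993 -0.121 -0.005] yawz -0.1216878546964358
world d [   1.165    4.133 -113.185] shift [1.414 0.061 0.015]
turn [-0.001 -0.001  0.002]
```

View pics/d10.png

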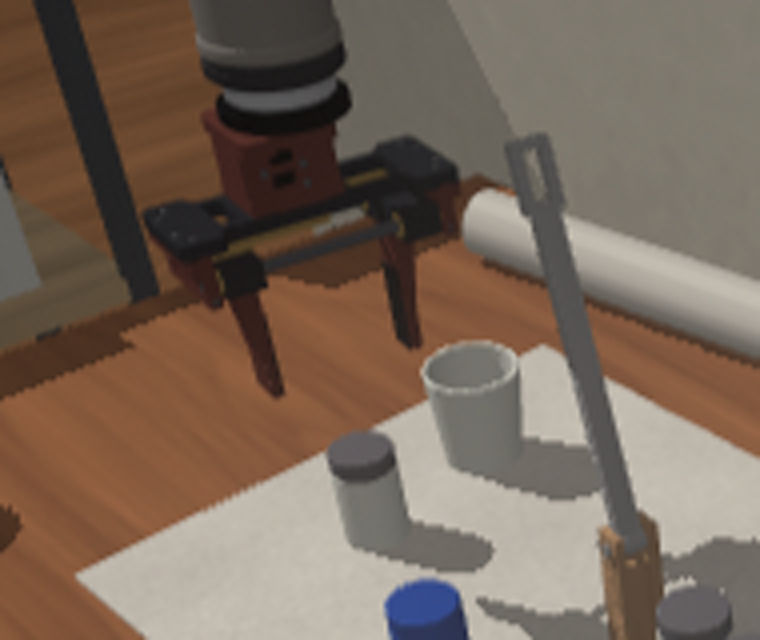

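>>> send_rows(series=[0.1, 0.03, 0.02, 0, 0, 0, -1, 0.3, 0.03, 0.02, 0, 0, 0, -1, 0.5, 0.03, 0.02, 0, 0, 0, -1, 0.7, 0.03, 0.02, 0, 0, 0, -1, 0.7, 0.03, 0.02, 0, 0, 0, -1, 0.7, 0.03, 0.02, 0, 0, 0, -1])

```text
t: 15.72
tool_pos: [533.1, 351.6, 89.5]
orientation: [0.043, 0.706, -0.043, 0.706]
ft_force: [-0.6, 0.1, 0.4]
opening: 0.999
```

```bash
python3 plan.py 530.5 351.2 27 -0.12
python3 - <<'E'
from plant import arm
import cv2
for n in ("side","top"):
    s=arm.snapshot(n); cv2.imwrite(f"pics/{n}10.png",s["color"][:,:,::-1])
b=cv2.imread("pics/side10.png")[60:220,80:270]
cv2.imwrite("pics/d11.png",cv2.resize(b,None,fx=4,fy=4,interpolation=cv2.INTER_CUBIC))
E
```

```text
t 15.725 pos [533.089 351.564  89.502] q [-0.924  0.583  0.337  1.773 -0.25   0.827 -0.59 ] op 0.9988845911910708 F [-0.647  0.112  0.401]
tool axes x [ 0. -0. -1.] y [ 0.121  0.993 -0.   ] z [ 0.993 -0.121  0.   ] yawz -0.12097219800608264
world d [ -2.589  -0.364 -62.502] shift [ 0.781 -0.008 -0.032]
turn [-0.  0.  0.]
```

View pics/d11.png

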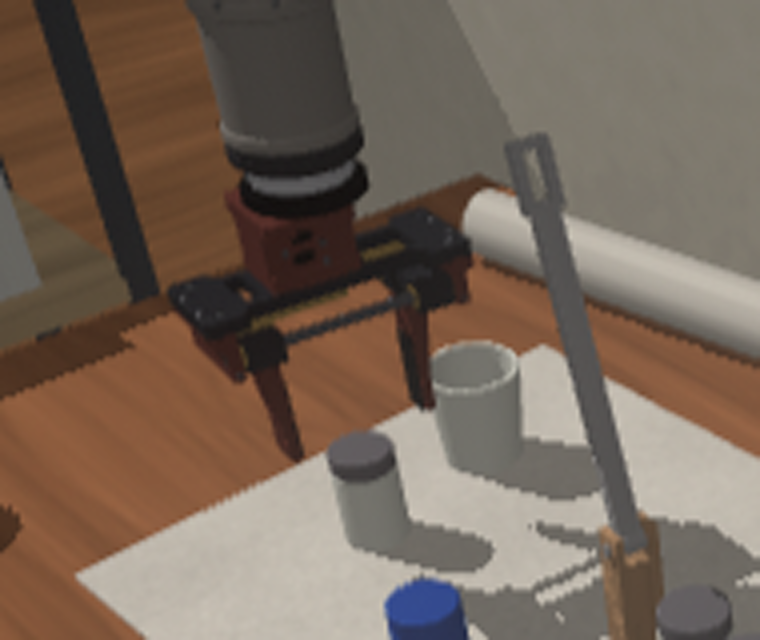

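>>> send_rows(series=[0.2, -0.005, -0.03, 0, 0, 0, -1, 0.4, -0.005, -0.03, 0, 0, 0, -1, 0.6, -0.005, -0.03, 0, 0, 0, -1, 0.78, -0.005, -0.03, 0, 0, 0, -1, 0.78, -0.005, -0.03, 0, 0, 0, -1, 0.78, -0.005, -0.03, 0, 0, 0, -1])

```text
t: 16.58
tool_pos: [530.8, 351.5, 27.2]
orientation: [0.043, 0.706, -0.043, 0.706]
ft_force: [0.2, -0.0, 0.4]
opening: 1.0
```

```bash
python3 plan.py 530.5 351.2 27 -0.12
python3 - <<'E'
from plant import arm
import cv2
for n in ("side","top"):
    s=arm.snapshot(n); cv2.imwrite(f"pics/{n}11.png",s["color"][:,:,::-1])
b=cv2.imread("pics/side11.png")[90:210,80:240]
cv2.imwrite("pics/d12.png",cv2.resize(b,None,fx=5,fy=5,interpolation=cv2.INTER_CUBIC))
E
```

```text
t 16.575 pos [530.792 351.456  27.212] q [-0.901  0.665  0.302  1.803 -0.283  0.716 -0.565] op 1.000481370424015 F [ 0.245 -0.031  0.381]
tool axes x [ 0.  0. -1.] y [0.121 0.993 0.   ] z [ 0.993 -0.121  0.   ] yawz -0.1211336222513647
world d [-0.292 -0.256 -0.212] shift [ 0.003 -0.004 -0.003]
turn [-0.  0. -0.]
```

View pics/d12.png

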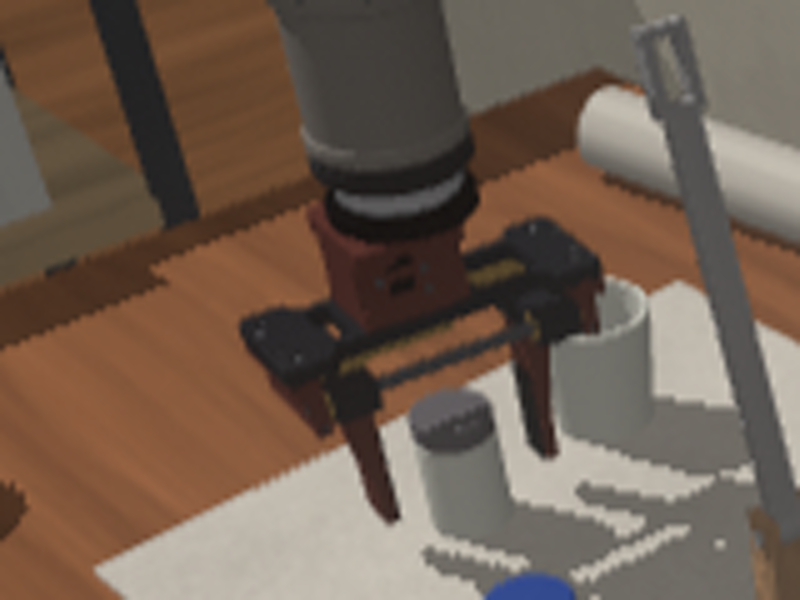

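>>> send_rows(newtons=25, series=[0, 0, 0, 0, 0, 0, 0.2, 0, 0, 0, 0, 0, 0, 0.6, 0, 0, 0, 0, 0, 0, 1, 0, 0, 0, 0, 0, 0, 1, 0, 0, 0, 0, 0, 0, 1, 0, 0, 0, 0, 0, 0, 1, 0, 0, 0, 0, 0, 0, 1])

```text
t: 17.55
tool_pos: [530.5, 351.4, 27.1]
orientation: [0.043, 0.706, -0.043, 0.706]
ft_force: [-0.0, 0.7, 0.1]
opening: 0.517
```

>>> send_rows(series=[-0.2, 0, 0, 0, 0, 0, 1, -0.5, 0, 0, 0, 0, 0, 1, -0.8, 0, 0, 0, 0, 0, 1, -1, 0, 0, 0, 0, 0, 1])

```text
t: 18.05
tool_pos: [530.8, 351.6, 108.9]
orientation: [0.043, 0.705, -0.042, 0.706]
ft_force: [0.5, 0.2, -3.1]
opening: 0.516
```

```bash
python3 plan.py 440 262 200 -0.12
python3 - <<'E'
from plant import arm
import cv2
for n in ("side","top"):
    s=arm.snapshot(n); cv2.imwrite(f"pics/{n}12.png",s["color"][:,:,::-1])
b=cv2.imread("pics/side12.png")[50:210,80:240]
cv2.imwrite("pics/d13.png",cv2.resize(b,None,fx=3.7,fy=3.7,interpolation=cv2.INTER_CUBIC))
E
```

```text
t 18.05 pos [530.814 351.622 108.937] q [-0.935  0.555  0.347  1.768 -0.24   0.858 -0.599] op 0.5159205580763871 F [ 0.51   0.242 -3.094]
tool axes x [ 0.001  0.001 -1.   ] y [0.121 0.993 0.001] z [ 0.993 -0.121  0.001] yawz -0.12111460052898702
world d [-90.814 -89.622  91.063] shift [-1.141 -1.248 -0.99 ]
turn [-0.  0. -0.]
```

View pics/d13.png

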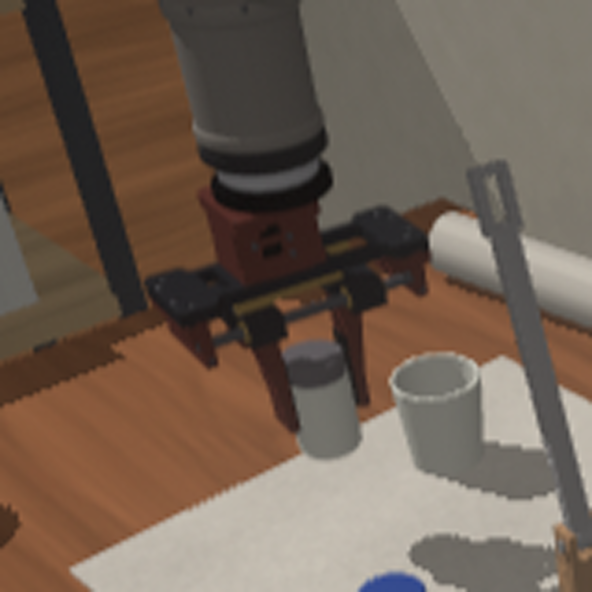

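>>> send_rows(series=[-0.3, 0, 0, 0, 0, 0, 1, -0.7, -0.2, -0.2, 0, 0, 0, 1, -1, -0.6, -0.5, 0, 0, 0, 1, -1, -1, -0.9, 0, 0, 0, 1])

```text
t: 18.65
tool_pos: [449.7, 280.2, 188.1]
orientation: [0.044, 0.705, -0.042, 0.707]
ft_force: [0.3, 0.0, -2.4]
opening: 0.514
```

>>> send_rows(series=[0, -0.3, -0.1, 0, 0, 0, 1, 0, -0.7, -0.25, 0, 0, 0, 1, 0, -1, -0.3, 0, 0, 0, 1])

```text
t: 19.02
tool_pos: [414.6, 202.7, 186.5]
orientation: [0.042, 0.706, -0.043, 0.705]
ft_force: [0.4, -0.1, -1.8]
opening: 0.518
```

>>> send_rows(series=[0, -0.4, 0, 0, 0, 0, 1, 0, -0.8, 0, 0, 0, 0, 1, 0, -1, 0, 0, 0, 0, 1])

```text
t: 19.4
tool_pos: [406.0, 123.1, 186.9]
orientation: [0.043, 0.706, -0.043, 0.706]
ft_force: [1.1, -0.1, -2.1]
opening: 0.52
```

>>> send_rows(series=[0, -0.4, 0, 0, 0, 0, 1, 0, -0.8, 0, 0, 0, 0, 1, 0, -1, 0, 0, 0, 0, 1])

```text
t: 19.77
tool_pos: [396.6, 44.3, 187.0]
orientation: [0.043, 0.706, -0.043, 0.706]
ft_force: [-0.7, 0.3, -2.2]
opening: 0.518
```

```bash
python3 plan.py 551.5 -57.3 190 -0.12
```

```text
t 19.775 pos [396.563  44.306 187.038] q [-0.793  0.043  0.55   2.24  -0.03   0.865 -0.346] op 0.5179179162002102 F [-0.672  0.257 -2.155]
tool axes x [ 0.  0. -1.] y [0.122 0.993 0.   ] z [ 0.993 -0.122  0.   ] yawz -0.12227748253386399
world d [ 154.937 -101.606    2.962] shift [-0.037 -1.024  2.077]
turn [-0.001  0.    -0.   ]
```

>>> send_rows(series=[0, -0.3, 0.3, 0, 0, 0, 1, 0, -0.6, 0.65, 0, 0, 0, 1, 0, -1, 1, 0, 0, 0, 1])

```text
t: 20.15
tool_pos: [467.9, -43.2, 187.1]
orientation: [0.042, 0.706, -0.041, 0.706]
ft_force: [0.5, -0.3, -1.9]
opening: 0.517
```

>>> send_rows(series=[0, 0, 0.3, 0, 0, 0, 1, 0, -0.01, 0.65, 0, 0, 0, 1, 0, -0.01, 1, 0, 0, 0, 1, 0, -0.01, 1, 0, 0, 0, 1])

```text
t: 20.65
tool_pos: [547.8, -53.5, 186.6]
orientation: [0.042, 0.706, -0.043, 0.706]
ft_force: [0.2, -0.3, -1.7]
opening: 0.513
```

>>> send_rows(series=[0, 0, 0, 0, 0, 0, 1, 0, 0, 0, 0, 0, 0, 1])

```text
t: 20.9
tool_pos: [544.9, -53.8, 186.9]
orientation: [0.043, 0.706, -0.042, 0.706]
ft_force: [0.2, -0.4, -2.0]
opening: 0.517
```

```bash
python3 plan.py 551.5 -57.3 110 -0.12
```

```text
t 20.9 pos [544.905 -53.798 186.882] q [-0.517  0.352  0.63   1.931 -0.255  0.938  0.115] op 0.5174950783227721 F [ 0.228 -0.368 -1.962]
tool axes x [-0.001  0.    -1.   ] y [0.12  0.993 0.   ] z [ 0.993 -0.12  -0.001] yawz -0.12058720234750828
world d [  6.595  -3.502 -76.882] shift [ 0.961 -0.034  0.088]
turn [-0. -0. -0.]
```

>>> send_rows(series=[0, -0.034, 0.088, 0, 0, 0, 1, 0.3, -0.034, 0.088, 0, 0, 0, 1, 0.6, -0.034, 0.088, 0, 0, 0, 1, 0.9, -0.034, 0.088, 0, 0, 0, 1, 0.9, -0.034, 0.088, 0, 0, 0, 1, 0.9, -0.034, 0.088, 0, 0, 0, 1])

```text
t: 21.65
tool_pos: [553.0, -58.0, 115.9]
orientation: [0.043, 0.705, -0.043, 0.706]
ft_force: [1.2, -0.4, -2.1]
opening: 0.517
```

```bash
python3 plan.py 551.5 -57.3 70 -0.12
```

```text
t 21.65 pos [552.998 -58.01  115.92 ] q [-0.452  0.464  0.574  1.97  -0.344  0.803  0.195] op 0.5171734972104284 F [ 1.202 -0.388 -2.126]
tool axes x [ 0.001 -0.    -1.   ] y [0.121 0.993 0.   ] z [ 0.993 -0.121  0.001] yawz -0.1212059128536566
world d [ -1.498   0.71  -45.92 ] shift [ 0.574  0.007 -0.02 ]
turn [-0.  0. -0.]
```

>>> send_rows(series=[0.2, 0.007, -0.02, 0, 0, 0, 1, 0.4, 0.007, -0.02, 0, 0, 0, 1, 0.55, 0.007, -0.02, 0, 0, 0, 1, 0.55, 0.007, -0.02, 0, 0, 0, 1, 0.55, 0.007, -0.02, 0, 0, 0, 1])

```text
t: 22.28
tool_pos: [551.0, -57.2, 71.1]
orientation: [0.043, 0.706, -0.043, 0.706]
ft_force: [-0.0, -0.6, -2.6]
opening: 0.519
```

```bash
python3 plan.py 551.5 -57.3 35 -0.12
python3 - <<'E'
from plant import arm
import cv2
for n in ("side","top"):
    s=arm.snapshot(n); cv2.imwrite(f"pics/{n}13.png",s["color"][:,:,::-1])
b=cv2.imread("pics/side13.png")[180:290,200:320]
cv2.imwrite("pics/d14.png",cv2.resize(b,None,fx=5,fy=5,interpolation=cv2.INTER_CUBIC))
E
```

```text
t 22.275 pos [550.978 -57.159  71.117] q [-0.416  0.528  0.529  1.999 -0.397  0.716  0.237] op 0.5190995094399401 F [-0.005 -0.616 -2.61 ]
tool axes x [ 0. -0. -1.] y [ 0.121  0.993 -0.   ] z [ 0.993 -0.121  0.   ] yawz -0.1211061721512692
world d [  0.522  -0.141 -36.117] shift [ 0.451 -0.001  0.007]
turn [-0.  0.  0.]
```

View pics/d14.png

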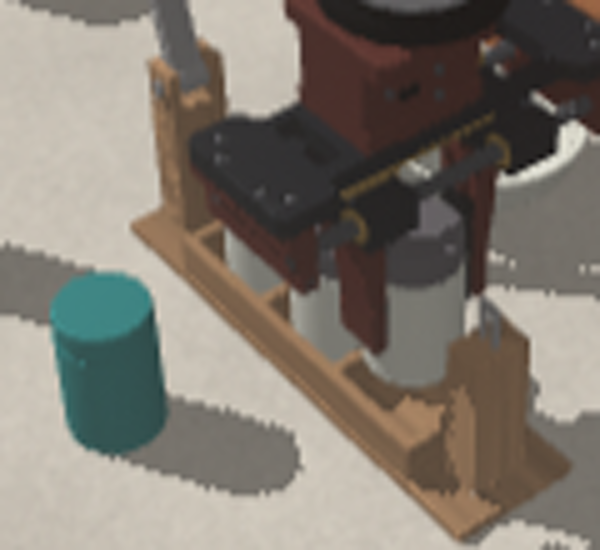

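>>> send_rows(series=[0.07, 0, 0.006, 0, 0, 0, 1, 0.14, 0, 0.006, 0, 0, 0, 1, 0.21, 0, 0.006, 0, 0, 0, 1, 0.28, 0, 0.006, 0, 0, 0, 1, 0.28, 0, 0.006, 0, 0, 0, 1])

```text
t: 23.0
tool_pos: [550.8, -57.0, 48.1]
orientation: [0.043, 0.706, -0.043, 0.705]
ft_force: [0.8, 0.8, -3.2]
opening: 0.517
```

```bash
python3 plan.py 551.5 -57.3 35 -0.12
```

```text
t 23.0 pos [550.85  -57.014  48.052] q [-0.394  0.564  0.502  2.007 -0.424  0.674  0.259] op 0.517431076851073 F [ 0.779  0.816 -3.154]
tool axes x [-0.001 -0.    -1.   ] y [ 0.121  0.993 -0.   ] z [ 0.993 -0.121 -0.001] yawz -0.12094087892047359
world d [  0.65   -0.286 -13.052] shift [ 0.163 -0.003  0.009]
turn [-0. -0.  0.]
```

Inside the well without contact. Continue down.

>>> send_rows(series=[0.04, 0, 0.005, 0, 0, 0, 1, 0.08, 0, 0.005, 0, 0, 0, 1, 0.12, 0, 0.005, 0, 0, 0, 1, 0.14, 0, 0.005, 0, 0, 0, 1, 0.14, 0, 0.005, 0, 0, 0, 1])

```text
t: 23.62
tool_pos: [551.6, -57.1, 37.3]
orientation: [0.043, 0.706, -0.043, 0.706]
ft_force: [-0.5, -0.1, -2.3]
opening: 0.519
```

>>> send_rows(series=[0.01, 0, 0, 0, 0, 0, 1, 0.02, 0, 0, 0, 0, 0, 1, 0.02, 0, 0, 0, 0, 0, 1])

```text
t: 24.0
tool_pos: [551.6, -57.0, 35.8]
orientation: [0.043, 0.706, -0.043, 0.706]
ft_force: [-0.9, 0.2, -2.1]
opening: 0.518
```

>>> send_rows(series=[0.01, 0, 0, 0, 0, 0, 1, 0.01, 0, 0, 0, 0, 0, 1])

```text
t: 24.25
tool_pos: [551.7, -57.1, 35.1]
orientation: [0.043, 0.706, -0.043, 0.706]
ft_force: [-0.7, -0.0, -1.9]
opening: 0.518
```

>>> send_rows(series=[0.01, 0, 0, 0, 0, 0, 1, 0.01, 0, 0, 0, 0, 0, 1])

```text
t: 24.5
tool_pos: [551.7, -57.1, 35.0]
orientation: [0.043, 0.706, -0.043, 0.706]
ft_force: [-1.5, 1.2, 7.6]
opening: 0.518
```

Seated (contact at exactly the expected 35 mm). Release.

>>> send_rows(series=[0, 0, 0, 0, 0, 0, 0.2, 0, 0, 0, 0, 0, 0, -0.1, 0, 0, 0, 0, 0, 0, -0.3, 0, 0, 0, 0, 0, 0, -1, 0, 0, 0, 0, 0, 0, -1, 0, 0, 0, 0, 0, 0, -1])

```text
t: 25.25
tool_pos: [551.6, -57.1, 34.2]
orientation: [0.043, 0.706, -0.043, 0.706]
ft_force: [-0.0, -0.1, -0.5]
opening: 0.95
```

>>> send_rows(series=[-0.2, 0, 0, 0, 0, 0, -1, -0.5, 0, 0, 0, 0, 0, -1, -1, 0, 0, 0, 0, 0, -1])

```text
t: 25.62
tool_pos: [551.0, -57.1, 115.2]
orientation: [0.043, 0.706, -0.043, 0.705]
ft_force: [0.5, 0.0, 0.4]
opening: 1.004
```

```bash
python3 plan.py 470 -57 222 -0.12
python3 - <<'E'
from plant import arm
import cv2
for n in ("side","top"):
    s=arm.snapshot(n); cv2.imwrite(f"pics/{n}14.png",s["color"][:,:,::-1])
b=cv2.imread("pics/side14.png")[180:290,200:320]
cv2.imwrite("pics/d15.png",cv2.resize(b,None,fx=5,fy=5,interpolation=cv2.INTER_CUBIC))
E
```

```text
t 25.625 pos [550.958 -57.148 115.192] q [-0.457  0.464  0.577  1.973 -0.345  0.804  0.195] op 1.0039994487002655 F [0.54  0.001 0.438]
tool axes x [-0.002 -0.    -1.   ] y [ 0.121  0.993 -0.   ] z [ 0.993 -0.121 -0.002] yawz -0.1211532562725358
world d [-80.958   0.148 106.808] shift [-1.333 -0.121 -1.007]
turn [-0.    -0.001  0.   ]
```

View pics/d15.png

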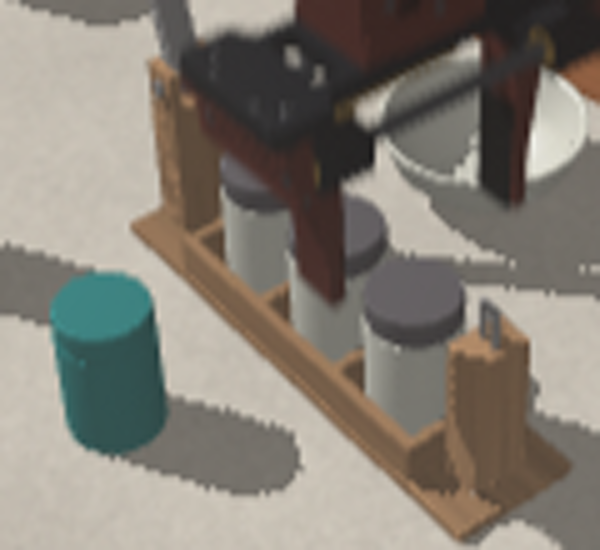

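```bash
cat > bar.py <<'E'
from geo import *
ox,oy,a=558.5,-1,.12
def W(x,y,z): return np.array([ox+x*np.cos(a)+y*np.sin(a),oy-x*np.sin(a)+y*np.cos(a),z])
def tip(th,r=241,n=0): return W(0,122-r*np.cos(th)+n*np.sin(th),95+r*np.sin(th)+n*np.cos(th))
E
python3 - <<'E'
from bar import *
import cv2
for th in np.arange(1.7,2.15,.05): print(round(th,2),tip(th).round(1),proj('top',tip(th)).round(1),proj('side',tip(th)).round(1))
for n,(x0,y0,w,h) in (('side',(195,80,70,60)),('top',(170,170,80,60))):
    b=cv2.imread(f"pics/{n}14.png")[y0:y0+h,x0:x0+w]
    cv2.imwrite(f"pics/e_{n}.png",cv2.resize(b,None,fx=8,fy=8,interpolation=cv2.INTER_CUBIC))
E
```

```text
1.7 [576.8 151.  334. ] [200.4 188.9] [219.4  96.4]
1.75 [578.2 162.8 332.1] [194.  188.1] [216.5  95.4]
1.8 [579.7 174.5 329.7] [187.8 187.4] [213.7  94.8]
1.85 [581.1 186.1 326.7] [181.8 186.8] [211.   94.4]
1.9 [582.4 197.5 323.1] [176.  186.3] [208.5  94.4]
1.95 [583.8 208.7 318.9] [170.4 186. ] [206.1  94.6]
2.0 [585.1 219.7 314.1] [165.1 185.7] [203.8  95.1]
2.05 [586.4 230.4 308.9] [160.1 185.5] [201.6  95.8]
2.1 [587.7 240.9 303. ] [155.4 185.4] [199.6  96.8]
```

View pics/e_side.png

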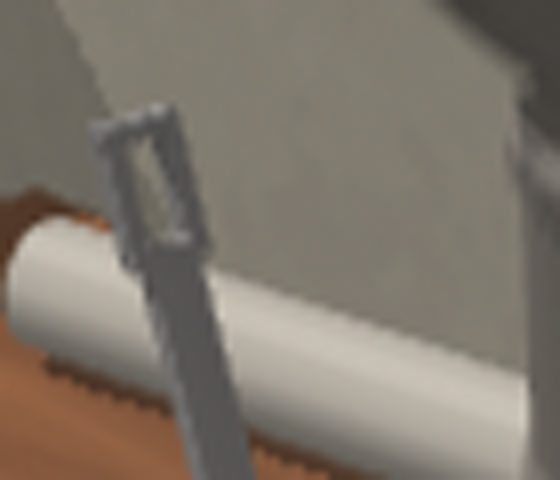

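View pics/e_top.png

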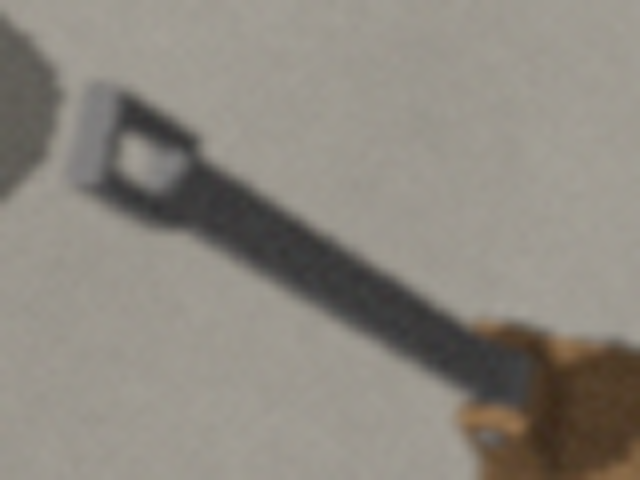

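>>> send_rows(series=[-0.5, 0, 0, 0, 0, 0, -1, -1, 0, -0.1, 0, 0, 0, -1, -1, 0, -0.5, 0, 0, 0, -1, -1, 0, -1, 0, 0, 0, -1])

```text
t: 26.22
tool_pos: [471.9, -47.5, 194.9]
orientation: [0.043, 0.705, -0.043, 0.706]
ft_force: [0.6, -0.2, 0.4]
opening: 1.001
```

>>> send_rows(series=[-0.3, 0.2, -0.4, 0, 0, 0, 0, -0.7, 0.5, -0.6, 0, 0, 0, 1, -0.9, 1, -0.6, 0, 0, 0, 1])

```text
t: 26.6
tool_pos: [433.5, 37.6, 268.0]
orientation: [0.045, 0.705, -0.043, 0.706]
ft_force: [1.3, 0.5, 0.1]
opening: 0.697
```

```bash
python3 plan.py 460.7 232.4 265 -0.12
```

```text
t 26.6 pos [433.541  37.587 268.018] q [-0.826 -0.005  0.608  2.072  0.001  1.072 -0.342] op 0.6970307554725392 F [1.283 0.509 0.082]
tool axes x [ 0.002  0.003 -1.   ] y [0.123 0.992 0.003] z [ 0.992 -0.123  0.002] yawz -0.12327077482454359
world d [ 27.159 194.813  -3.018] shift [0.045 2.458 0.037]
turn [-0.001  0.    -0.001]
```

>>> send_rows(series=[0, 0.4, 0, 0, 0, 0, 1, 0, 0.8, 0, 0, 0, 0, 1, 0, 1, 0, 0, 0, 0, 1])

```text
t: 26.98
tool_pos: [443.7, 118.5, 266.3]
orientation: [0.042, 0.706, -0.042, 0.706]
ft_force: [0.6, 0.3, 0.2]
opening: 0.357
```

>>> send_rows(series=[0, 0.4, 0, 0, 0, 0, 1, 0, 0.8, 0, 0, 0, 0, 1, 0, 1, 0, 0, 0, 0, 1])

```text
t: 27.35
tool_pos: [453.5, 197.3, 266.1]
orientation: [0.042, 0.706, -0.043, 0.706]
ft_force: [-0.5, -0.8, -0.2]
opening: 0.022
```

>>> send_rows(series=[0, 0.3, 0, 0, 0, 0, 1, 0, 0.5, 0, 0, 0, 0, 1, 0, 0.5, 0, 0, 0, 0, 1, 0, 0.5, 0, 0, 0, 0, 1])

```text
t: 27.85
tool_pos: [458.4, 235.4, 266.2]
orientation: [0.043, 0.706, -0.043, 0.706]
ft_force: [-0.0, -0.4, -0.7]
opening: 0.009
```

```bash
python3 plan.py 584.8 217.4 265 -0.12
python3 - <<'E'
from plant import arm
import cv2
for n in ("side","top"):
    s=arm.snapshot(n); cv2.imwrite(f"pics/{n}15.png",s["color"][:,:,::-1])
E
```

```text
t 27.85 pos [458.425 235.395 266.153] q [-1.003  0.173  0.467  1.905 -0.088  1.084 -0.623] op 0.009402123034711588 F [-0.036 -0.43  -0.689]
tool axes x [-0.    -0.001 -1.   ] y [ 0.122  0.993 -0.001] z [ 0.993 -0.122 -0.   ] yawz -0.12186906478988775
world d [126.375 -17.995  -1.153] shift [ 0.014 -0.031  1.595]
turn [-0.001 -0.     0.   ]
```

View pics/side15.png

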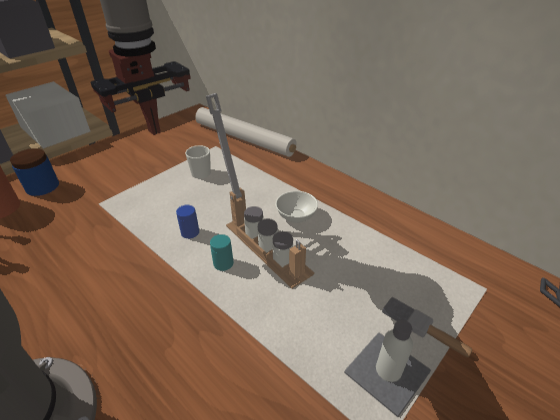

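View pics/top15.png

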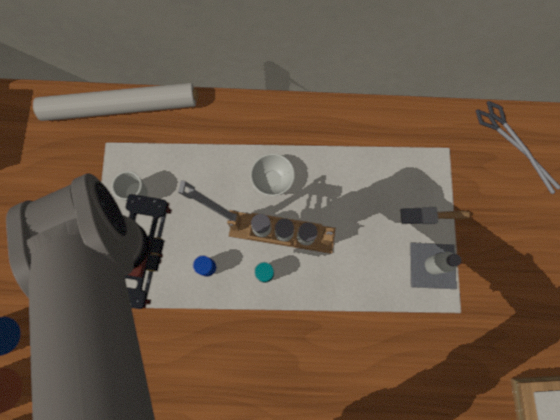

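>>> send_rows(series=[0, 0, 0.4, 0, 0, 0, 1, 0, 0, 0.8, 0, 0, 0, 1, 0, 0, 0.8, 0, 0, 0, 1])

```text
t: 28.32
tool_pos: [523.6, 227.0, 266.2]
orientation: [0.044, 0.705, -0.044, 0.706]
ft_force: [-1.2, -0.3, -0.3]
opening: 0.005
```

>>> send_rows(series=[0, 0, 0.4, 0, 0, 0, 1, 0, -0.02, 0.8, 0, 0, 0, 1, 0, -0.02, 0.8, 0, 0, 0, 1, 0, -0.02, 0.8, 0, 0, 0, 1])

```text
t: 28.82
tool_pos: [584.0, 219.4, 266.1]
orientation: [0.043, 0.706, -0.043, 0.705]
ft_force: [0.4, -0.2, 0.6]
opening: 0.006
```

```bash
python3 plan.py 584.8 217.4 265 -0.12
python3 - <<'E'
from plant import arm
import cv2
for n in ("side","top"):
    s=arm.snapshot(n); cv2.imwrite(f"pics/{n}16.png",s["color"][:,:,::-1])
b=cv2.imread("pics/side16.png")[20:220,150:350]
cv2.imwrite("pics/d16.png",cv2.resize(b,None,fx=3,fy=3,interpolation=cv2.INTER_CUBIC))
E
```

```text
t 28.825 pos [584.009 219.402 266.061] q [-0.831  0.383  0.5    1.66  -0.198  1.15  -0.401] op 0.006126730455651258 F [ 0.444 -0.224  0.644]
tool axes x [-0.001  0.    -1.   ] y [0.121 0.993 0.   ] z [ 0.993 -0.121 -0.001] yawz -0.1208316050221161
world d [ 0.791 -2.002 -1.061] shift [ 0.013 -0.024  0.013]
turn [-0. -0. -0.]
```

View pics/d16.png

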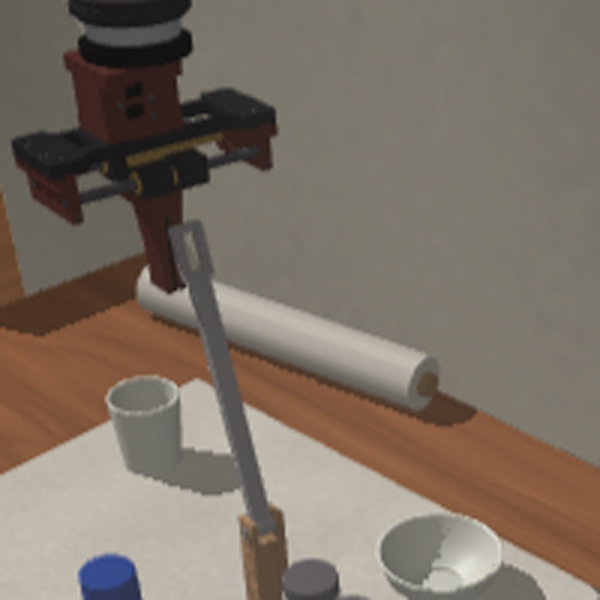

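>>> send_rows(series=[0, -0.15, 0.01, 0, 0, 0, 1, 0, -0.3, 0.01, 0, 0, 0, 1, 0, -0.45, 0.01, 0, 0, 0, 1, 0, -0.6, 0.01, 0, 0, 0, 1, 0, -0.75, 0.01, 0, 0, 0, 1, 0, -0.9, 0.01, 0, 0, 0, 1, 0, -1, 0.01, 0, 0, 0, 1])

```text
t: 29.8
tool_pos: [576.2, 138.7, 266.2]
orientation: [0.043, 0.706, -0.043, 0.706]
ft_force: [0.6, 1.4, -0.4]
opening: 0.007
```

```bash
python3 plan.py 575 137 265 -0.12
python3 - <<'E'
from plant import arm
import cv2
for n in ("side","top"):
    s=arm.snapshot(n); cv2.imwrite(f"pics/{n}17.png",s["color"][:,:,::-1])
b=cv2.imread("pics/side17.png")[20:220,150:350]
cv2.imwrite("pics/d17.png",cv2.resize(b,None,fx=3,fy=3,interpolation=cv2.INTER_CUBIC))
E
```

```text
t 29.8 pos [576.248 138.658 266.229] q [-0.752  0.328  0.528  1.736 -0.18   1.126 -0.292] op 0.0073453067211380185 F [ 0.601  1.377 -0.406]
tool axes x [-0. -0. -1.] y [ 0.121  0.993 -0.   ] z [ 0.993 -0.121 -0.   ] yawz -0.12170505373320882
world d [-1.248 -1.658 -1.229] shift [ 0.015 -0.022 -0.013]
turn [-0.001 -0.     0.   ]
```

View pics/d17.png

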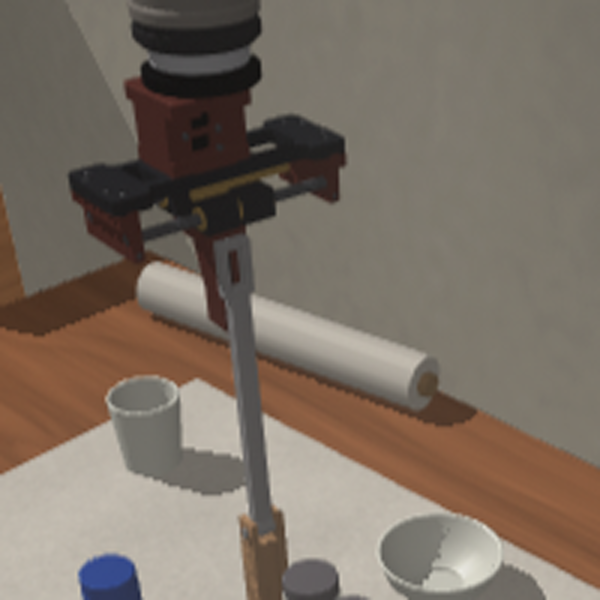

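>>> send_rows(series=[0, -0.15, 0, 0, 0, 0, 1, 0.01, -0.3, 0, 0, 0, 0, 1, 0.025, -0.42, 0, 0, 0, 0, 1, 0.05, -0.56, 0, 0, 0, 0, 1, 0.08, -0.69, 0, 0, 0, 0, 1, 0.12, -0.82, 0, 0, 0, 0, 1])

```text
t: 30.65
tool_pos: [568.3, 73.9, 256.4]
orientation: [0.043, 0.706, -0.043, 0.706]
ft_force: [-0.8, 1.9, -0.6]
opening: 0.005
```

```bash
cat > uz.py <<'E'
from plant import arm
import numpy as np
s=arm.sense();p=s['tool_pos'];a=.12
y=(p[0]-558.5)*np.sin(a)+(p[1]+1)*np.cos(a); x=(p[0]-558.5)*np.cos(a)-(p[1]+1)*np.sin(a)
print('t',s['t'],'x_',x,'u',122-y,'z',p[2],'F',s['ft_force'])
E
python3 uz.py;python3 - <<'E'
from plant import arm
import cv2
for n in ("side","top"):
    s=arm.snapshot(n); cv2.imwrite(f"pics/{n}18.png",s["color"][:,:,::-1])
b=cv2.imread("pics/side18.png")[20:220,150:350]
cv2.imwrite("pics/d18.png",cv2.resize(b,None,fx=3,fy=3,interpolation=cv2.INTER_CUBIC))
E
```

```text
t 30.65 x_ 0.7561895209938534 u 46.49485469510938 z 256.37589534312997 F [-0.82844207  1.906276   -0.61823452]
```

View pics/d18.png

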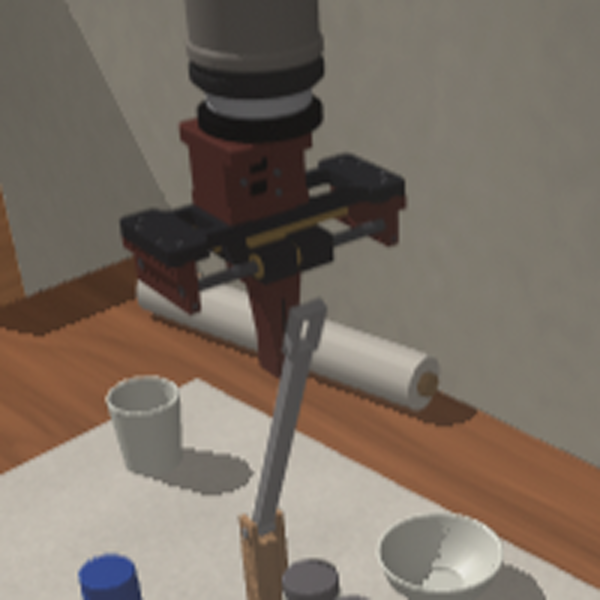

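>>> send_rows(series=[0.05, -0.14, 0, 0, 0, 0, 1, 0.11, -0.27, 0, 0, 0, 0, 1, 0.185, -0.39, 0, 0, 0, 0, 1, 0.27, -0.52, 0, 0, 0, 0, 1, 0.35, -0.63, 0, 0, 0, 0, 1, 0.44, -0.74, 0, 0, 0, 0, 1, 0.54, -0.84, 0, 0, 0, 0, 1, 0.65, -0.93, 0, 0, 0, 0, 1, 0.76, -1, 0, 0, 0, 0, 1])

```text
t: 31.88
tool_pos: [558.6, -5.4, 195.2]
orientation: [0.043, 0.706, -0.043, 0.706]
ft_force: [0.0, 0.1, 2.2]
opening: 0.007
```

```bash
python3 uz.py;python3 - <<'E'
from plant import arm
import cv2
for n in ("side","top"):
    s=arm.snapshot(n); cv2.imwrite(f"pics/{n}19.png",s["color"][:,:,::-1])
b=cv2.imread("pics/side19.png")[90:290,150:350]
cv2.imwrite("pics/d19.png",cv2.resize(b,None,fx=3,fy=3,interpolation=cv2.INTER_CUBIC))
E
```

```text
t 31.875 x_ 0.6492894398284569 u 126.30447013386652 z 195.1670697070826 F [0.03937521 0.05860382 2.24571337]
```

View pics/d19.png

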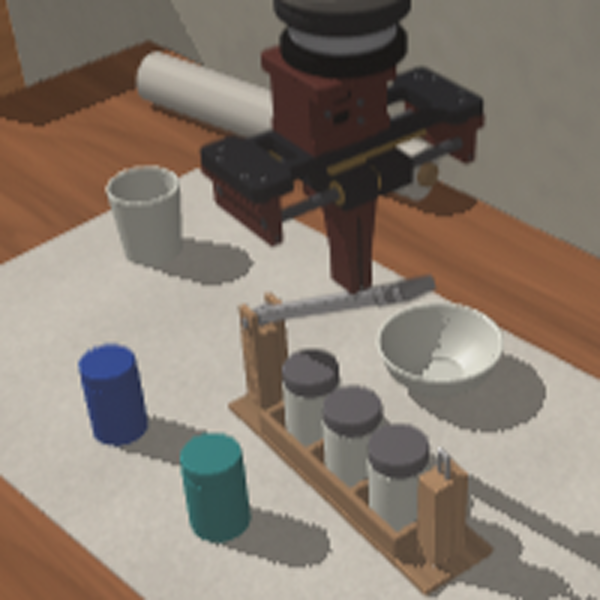

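>>> send_rows(series=[0.12, -0.09, 0, 0, 0, 0, 1, 0.24, -0.17, 0, 0, 0, 0, 1, 0.36, -0.24, 0, 0, 0, 0, 1, 0.5, -0.3, 0, 0, 0, 0, 1, 0.63, -0.34, 0, 0, 0, 0, 1, 0.77, -0.37, 0, 0, 0, 0, 1])

```text
t: 32.72
tool_pos: [555.2, -34.7, 133.5]
orientation: [0.043, 0.706, -0.043, 0.706]
ft_force: [0.2, -0.2, 1.2]
opening: 0.006
```

```bash
python3 uz.py;python3 - <<'E'
from plant import arm
import cv2
for n in ("side","top"):
    s=arm.snapshot(n); cv2.imwrite(f"pics/{n}20.png",s["color"][:,:,::-1])
b=cv2.imread("pics/side20.png")[140:290,200:350]
cv2.imwrite("pics/d20.png",cv2.resize(b,None,fx=4,fy=4,interpolation=cv2.INTER_CUBIC))
E
```

```text
t 32.725 x_ 0.76136734305932 u 155.86356801238966 z 133.51680067149204 F [ 0.22584084 -0.22803499  1.17734122]
```

View pics/d20.png

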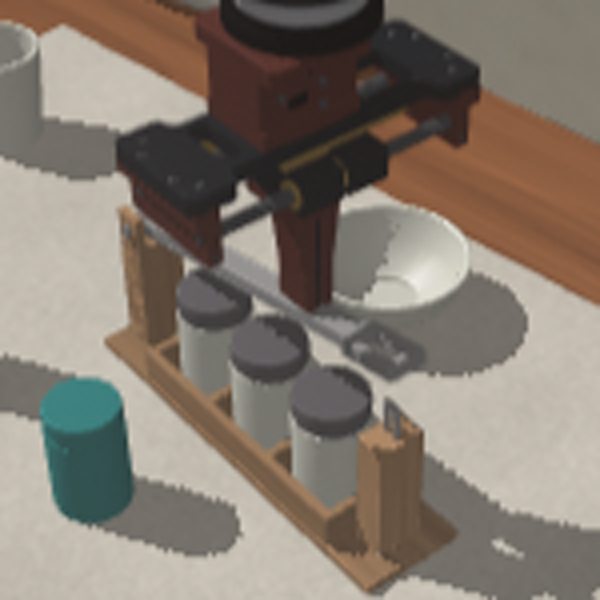

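Continue to near-closed, slowly.

>>> send_rows(series=[0.07, -0.02, 0, 0, 0, 0, 1, 0.14, -0.035, 0, 0, 0, 0, 1, 0.21, -0.045, 0, 0, 0, 0, 1, 0.27, -0.05, 0, 0, 0, 0, 1, 0.32, -0.05, 0, 0, 0, 0, 1, 0.37, -0.05, 0, 0, 0, 0, 1, 0.39, -0.05, 0, 0, 0, 0, 1])

```text
t: 33.7
tool_pos: [554.6, -38.2, 102.8]
orientation: [0.043, 0.706, -0.043, 0.706]
ft_force: [-0.3, -1.6, 1.0]
opening: 0.004
```

>>> send_rows(series=[0.01, 0, 0, 0, 0, 0, 1, 0.02, 0, 0, 0, 0, 0, 1, 0.02, 0, 0, 0, 0, 0, 1])

```text
t: 34.08
tool_pos: [554.7, -38.0, 101.4]
orientation: [0.043, 0.706, -0.043, 0.706]
ft_force: [0.2, -0.1, -0.4]
opening: 0.005
```

```bash
python3 uz.py;python3 - <<'E'
from plant import arm
import cv2
for n in ("side","top"):
    s=arm.snapshot(n); cv2.imwrite(f"pics/{n}21.png",s["color"][:,:,::-1])
b=cv2.imread("pics/side21.png")[140:290,200:350]
cv2.imwrite("pics/d21.png",cv2.resize(b,None,fx=4,fy=4,interpolation=cv2.INTER_CUBIC))
E
```

```text
t 34.075 x_ 0.696384772437403 u 159.15925419544746 z 101.4080947345373 F [ 0.177918   -0.0769304  -0.36155645]
```

View pics/d21.png

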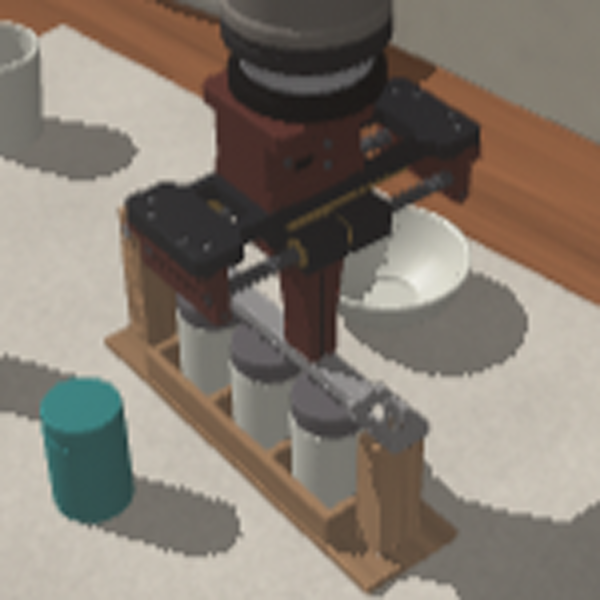

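>>> send_rows(series=[0.01, 0, 0, 0, 0, 0, 1, 0.02, 0, 0, 0, 0, 0, 1, 0.02, 0, 0, 0, 0, 0, 1])

```text
t: 34.55
tool_pos: [554.8, -38.0, 100.4]
orientation: [0.043, 0.706, -0.042, 0.706]
ft_force: [-1.2, 0.9, 5.8]
opening: 0.002
```

>>> send_rows(series=[0.01, 0, 0, 0, 0, 0, 1, 0.01, 0, 0, 0, 0, 0, 1])

```text
t: 34.8
tool_pos: [554.8, -38.0, 100.2]
orientation: [0.043, 0.706, -0.042, 0.706]
ft_force: [-4.7, 0.7, 12.7]
opening: 0.003
```

Firm stop at 100 mm, which is the given height of the closed bar's top. Retreat up and look.

>>> send_rows(series=[-0.1, 0, 0, 0, 0, 0, 1, -0.4, 0, 0, 0, 0, 0, 1, -0.9, 0, 0, 0, 0, 0, 1])

```text
t: 35.17
tool_pos: [553.8, -38.1, 170.9]
orientation: [0.042, 0.707, -0.043, 0.705]
ft_force: [0.4, -0.7, 0.7]
opening: 0.008
```

>>> send_rows(series=[-0.3, 0, -0.5, 0, 0, 0, 1, -0.6, 0, -1, 0, 0, 0, 1, -0.6, 0, -1, 0, 0, 0, 1])

```text
t: 35.55
tool_pos: [474.2, -28.2, 220.5]
orientation: [0.044, 0.705, -0.042, 0.707]
ft_force: [0.6, -0.3, 0.1]
opening: 0.002
```

>>> send_rows(series=[0, 0.4, -0.2, 0, 0, 0, 1, 0, 1, -0.3, 0, 0, 0, 1, 0, 1, -0.3, 0, 0, 0, 1])

```text
t: 35.92
tool_pos: [461.6, 57.5, 218.6]
orientation: [0.041, 0.706, -0.04, 0.706]
ft_force: [-0.4, -0.9, 0.7]
opening: 0.003
```

>>> send_rows(series=[0, 0.4, 0, 0, 0, 0, 1, 0, 1, 0, 0, 0, 0, 1, 0, 1, 0, 0, 0, 0, 1, 0, 1, 0, 0, 0, 0, 1])

```text
t: 36.42
tool_pos: [471.2, 132.0, 218.6]
orientation: [0.043, 0.706, -0.043, 0.706]
ft_force: [0.1, -1.1, 0.0]
opening: 0.006
```

```bash
python3 uz.py;python3 - <<'E'
from plant import arm
import cv2
from bar import *
for n in ("side","top"):
    s=arm.snapshot(n); cv2.imwrite(f"pics/{n}22.png",s["color"][:,:,::-1])
b=cv2.imread("pics/side22.png")[140:290,200:350]
cv2.imwrite("pics/d22.png",cv2.resize(b,None,fx=4,fy=4,interpolation=cv2.INTER_CUBIC))
b=cv2.imread("pics/top22.png")[190:260,220:350]
cv2.imwrite("pics/d23.png",cv2.resize(b,None,fx=6,fy=6,interpolation=cv2.INTER_CUBIC))
for th in (0,.04,.08,.12): print(th,((proj('side',tip(th))-[200,140]+.5)*4-.5).round(1),((proj('top',tip(th))-[220,190]+.5)*6-.5).round(1))
E
```

```text
t 36.425 x_ -102.61392483950053 u 0.3730031563485454 z 218.58269828935858 F [ 0.10202844 -1.07594694  0.04676257]
0 [410.  441.2] [695.5 270.5]
0.04 [410.3 427.6] [698.2 266.5]
0.08 [410.2 413.5] [699.9 262.2]
0.12 [409.5 398.7] [700.6 257.8]
```

View pics/d22.png

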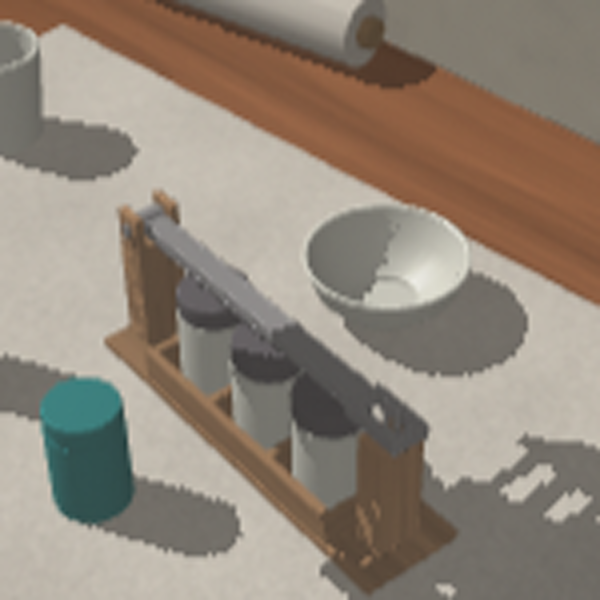

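View pics/d23.png

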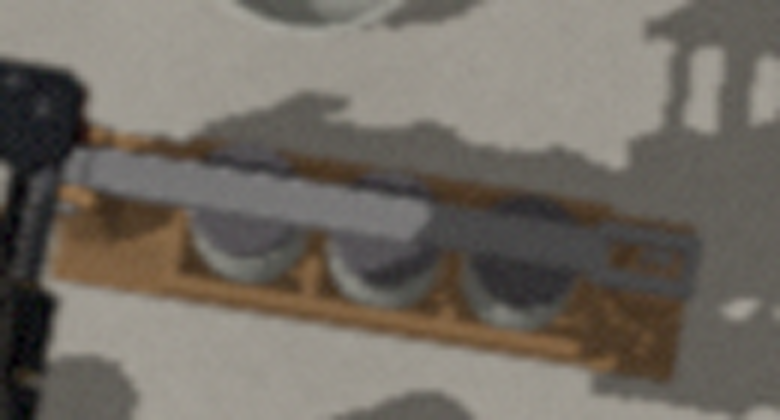

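View pics/side22.png

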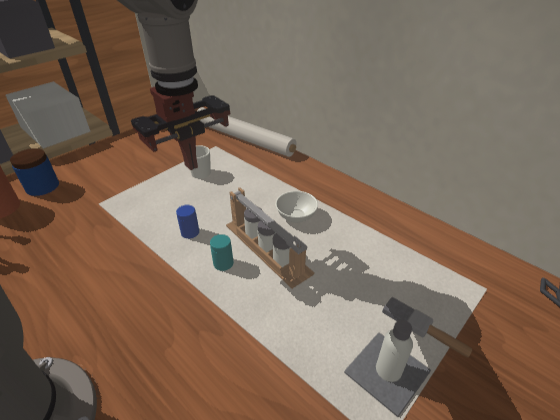

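Run:
```python
from plant import arm
print(arm.job_done())
```

```text
the job is handed in; nothing more can be done
None
```

I handed the job in at about 36.5 s; it reports no verdict. As far as my checks show, every step is done.

- **Bottle:** I lifted it from the well at rack y = -57, lowered it held onto the tile until contact, about 4 N, and let it go. The jaws opened at (494, -371), and two later camera fixes put its cap at (493, -367.5) and (495, -370). My measured tile middle is (494, -370.5), so it is within about 3 mm. It stands upright in the last picture.
- **Loose pot:** I lowered it held into the emptied well. It met the floor at the expected tool height of 35 mm, and I released it with the bar still open. The last pictures show all three pots seated.
- **Bar:** I pushed it round slowly, at about 1 rad/s or less, planned from my row steps. It stopped firmly, about 13 N, with the fingertip at 100 mm, the given height of the closed bar's top. After I moved away, the last side picture puts the bar tip at about 0 to 0.015 rad, with its slotted end over the staple.
- **Bystanders:** the cup, bowl and brush look unmoved, judged by eye rather than measured at the end. The arm was clear of everything when I handed in.

The two cameras disagreed on the loose pot's position by about 4 mm at first. I used the top view, and the jaws closed on the pot without shifting the arm. No other check failed or disagreed.

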